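# Load, stir and seal the pulley finishing cabinet

### The arm

A 6-joint arm with a two-finger parallel gripper is mounted at the origin on the work surface. World frame = base frame: x ahead of the robot, y to its left, z up, the work surface at z = 0. Lengths are in m, angles in rad, forces in N, time in s.
With the tool pointing down it reaches from about 0.35 to 0.975 m from the base axis. Payload 4.9 kg.
Tool frame: the origin (TCP) lies midway between the tips of the shut fingers; the grasp point (between the pads) lies 19 mm behind it; z points along the fingers, y is the line along which they close (so a half turn about z gives the same grasp; the last joint's range is limited). The gripper opens to 85 mm and grips with 20 to 120 N. Pads are 22 mm wide; open, the fingers measure 114 mm over their backs; the gripper's body (76 mm by 85 mm) begins 54 mm behind the grasp point. The pads swing forward as they close: fully open they stand 13 mm farther back than shut.
Start: joints at [-1.415, 0.053, 1.613, -0, 1.476, -0.119], TCP at [0.17, -0.602, 0.231] pointing down, gripper open.
Joint ranges: [-3.01, 3.01], [-1.01, 2.22], [0.06, 2.58], [-1.02, 4.17], [0.09, 2.62], [-3.14, 3.14]. Speed limits (rad/s): [2.57, 2.57, 3.14, 3.14, 3.14, 3.14].

### API

Orientations are given as [roll, pitch, yaw] about the fixed x, y, z axes, in that order (R = Rz(yaw) Ry(pitch) Rx(roll)).
In Python, from workcell import manip gives the robot as it stands.
- The arm moves only by the tool send_rows, never from a script. Its argument "moves" is a list of rows, each a list of 6 numbers: the shift along the world's x, y, z in units of 800 mm (1.0 is 800 mm), then the turn, a rotation vector about the world's x, y, z in units of 60 degrees (1.0 is 60 degrees). A call has 1 to 5 rows; each row is the pose to reach, as a shift and turn from the pose commanded when the call began; what a row does not reach only later rows make up. A row lasts 1/12 s, in which the tool goes at most 41.7 mm and 7.16 degrees, less where a joint would pass 70% of its speed; a pose out of reach is approached as far as the arm can. A call with a number of a shift or a turn outside -1 to 1 is refused whole. A call with a gripper value outside its range is refused whole. "claw" is the closure, from -1 (fully open) to 1 (shut), set as the call begins (left out, the last holds). The fingers move at their own pace and stop on an object; the grip force is fixed at half the most. Time passes only in rows, so rows that repeat a pose let the fingers close. It gives the time, the measured TCP pose, the force, the opening and the grip force at its end, in the units of the state.
- manip.get_state(): the state, without advancing time (a new reading comes with each control period).
- manip.snapshot(name): name is "scene" or "top"; returns a dict with "image" (480x640x3 uint8, red, green, blue), "depth" (480x640 float32, m along the optical axis (not along the pixel's ray), 0 where there is no reading), "fx", "fy", "cx", "cy" (pixels), "R" (3x3) and "t" (3): a world point X has camera coordinates R X + t. Camera axes: x right, y down, z forward; pixel columns grow to the right and rows downward; lengths in m; the calibration is good to about 2 mm. A picture is of the moment at which its call begins.
- manip.job_done(): hands the job in; it is judged then, once.
Trained networks look in the newest picture that a camera, given by its name, has taken for a name from the list of things; names that differ only in an ending like _2 or _b are one class to them, and where a whole thing is asked for, a point or a joint stands for the part that bears it (a point fixed in the world has none). Each returns a list of dicts, best first, with "conf" (0 to 1); they miss things now and then, are a little off and sometimes report something else, mostly with a low value. They report only what shows in the picture. A call takes as long as a camera call. They do not tell look-alikes from the thing itself.
- manip.boxes_of(thing, camera): "position" ([x, y, z] in m, in the coordinates of the camera as it stood for that picture, good to about 4 mm: the middle of the surface that is visible of it).
The state is a dict: "clock": time; "qpos": joint angles; "qvel": joint speeds; "joint_efforts": joint torques, N m; "position": TCP position; "tool_rot": TCP orientation; "ft_force": force on the tool from outside, world axes, zero at the start; "wrist_torque": the same for the moment, N m; "opening": opening from 0.0 (shut) to 1.0 (fully open); "gripper_force": force on a finger pad.
Only numpy, scipy, OpenCV 4.12 (cv2) and the standard library are available. Lean on these libraries where they do the work, as an engineer would, in place of code of your own. Each camera call takes 0.05 s, during which the arm holds its last target. There are 200 camera calls.

### The job

Put every black grooved pulley on the bench into the open pot of the finishing cabinet, then take the stirring rod from its block and stir pulleys and white media right round the pot a few times, wide of the centre and with the rod's tip right down among them, close to the pot's floor (below the pulleys' tops). Stand the rod back in its block, fold the blue hatch down and turn its T-handle clockwise all the way to its stop so that the hatch is drawn tight on its gasket. Keep the media in the pot and leave the steel bush and the caliper where they are.

Things in the scene. Friction and masses are not known exactly. Their poses are not given: they have to be found in the camera images.
- hatch (a joint): Hinge of the blue hatch, rad. 0 = drawn fully tight on the frame, about 0.02 = lying on the uncompressed rubber gasket (pressed further by hand it springs back), 1.85 = stop of opening; starts open, near upright. A stiff, slow-closing hinge: it stays put when steep, sinks slowly by itself below about 0.9 rad, and takes 1 to 4 N at its edge to swing.
- latch (a joint): Turn of the hatch's T-handle, rad. 0 = free, bar parallel to the hinge line (starts at 0 to 0.3); grows clockwise seen from above the shut hatch to a stop at 1.4 = drawn tight. With the hatch lying on its gasket, past 0.6 its pawl runs under a ramp and pulls the handle 5 mm down (up to 0.25 N m); past 1.25 it stays, before that it may spring back. Turned past 0.4 it keeps the hatch from shutting.
- latch_grip (a point): Centre of the T-handle's black bar: 75 mm long, 16 mm wide, 22 mm high. x runs along the bar, z out of the hatch's outer face. The centre lies 35 mm out from the outer face, 241 mm from the hinge line (along the hatch), midway along the hatch's width.
- hatch_hinge (a point): Midpoint of the hatch's hinge line, 100 mm to the cabinet's +y side, 91 mm above the table; turns with the hatch. x along the hinge line (= cabinet's x), -y along the hatch to its free edge, z out of its outer face. The hatch is a flat plate: x -100 to 100 mm, y -4 to -254 mm, z 0 (inner face) to 10 mm (outer face).
- cabinet: The fixed finishing cabinet, a grey steel box 192 x 192 mm, 85 mm high (the rubber strip on its -y edge stands up to 97 mm). Origin under its centre on the table; at yaw 0 x points ahead of the robot; hinge on its +y side, latch keeper on its -y side, where the shut hatch overhangs by 58 mm. Turned up to 0.2 rad.
- pot_floor (a point): Centre of the inner floor of the round steel pot in the cabinet, 22 mm above the table; axes as the cabinet. The pot is open at the top, 160 mm inside diameter, 63 mm deep (rim 85 mm above the table). It holds five white ceramic balls of 20 mm, the finishing media. The oiled pot, balls and rod shank are slippery; should a pulley wedge between rod and wall, lift out and go on.
- stand: Fixed aluminium tool block, 60 x 60 mm, 70 mm high, with one round hole in its middle, 23 mm wide and 60 mm deep. Origin under its centre.
- rod: Loose stirring rod, standing in the block at the start (tip 10 mm above the table, may lean up to 0.1 rad). Origin at the centre of the flat lower tip, z along the rod to its handle. Steel shank 12 mm in diameter up to 85 mm from the tip, then a square rubber-covered handle 22 x 22 mm from 85 to 165 mm, faces along the rod's x and y. 0.12 kg.
- pulley0: Black V-groove pulley blank of smooth acetal: 32 mm diameter, 18 mm high, shallow bore in its top, about 0.05 kg, standing on the table. Origin at the centre of its underside, z along its axis. Two to four of the four are present.
- pulley1: Black V-groove pulley blank of smooth acetal: 32 mm diameter, 18 mm high, shallow bore in its top, about 0.05 kg, standing on the table. Origin at the centre of its underside, z along its axis. Two to four of the four are present.
- pulley2: Black V-groove pulley blank of smooth acetal: 32 mm diameter, 18 mm high, shallow bore in its top, about 0.05 kg, standing on the table. Origin at the centre of its underside, z along its axis. Two to four of the four are present.
- pulley3: Black V-groove pulley blank of smooth acetal: 32 mm diameter, 18 mm high, shallow bore in its top, about 0.05 kg, standing on the table. Origin at the centre of its underside, z along its axis. Two to four of the four are present.
- bead0: White ceramic media ball, 20 mm diameter, 14 g, loose in the pot; origin at its centre.
- bead1: White ceramic media ball, 20 mm diameter, 14 g, loose in the pot; origin at its centre.
- bead2: White ceramic media ball, 20 mm diameter, 14 g, loose in the pot; origin at its centre.
- bead3: White ceramic media ball, 20 mm diameter, 14 g, loose in the pot; origin at its centre.
- bead4: White ceramic media ball, 20 mm diameter, 14 g, loose in the pot; origin at its centre.
- bush: Plain steel bush, not part of the job: 30 mm diameter, 50 mm high, standing among the pulleys; origin under its centre.
- caliper: Caliper lying on the table, not part of the job, 200 mm long along its x, about 60 mm wide at its jaw, 12 mm high; origin under its middle.
Not all that is in view belongs to the job. Leave any brown or orange look-alike of the pulley0 alone.

How it is judged:
On the way, in this order (a step that is already met when the one before it is completed fails the run):
1. every pulley lies in the pot (horizontal distance between each of pulley0, pulley1, pulley2, pulley3 and pot_floor below 0.082 m and z of pulley0 in the frame of pot_floor between -0.01 and 0.058 m and z of pulley1 in the frame of pot_floor between -0.01 and 0.058 m and z of pulley2 in the frame of pot_floor between -0.01 and 0.058 m and z of pulley3 in the frame of pot_floor between -0.01 and 0.058 m), for 0.2 s.
2. stirring: the rod's tip, low in the pot, is on the cabinet's +x side of the pot (20 mm or more from its middle) (z of rod in the frame of pot_floor below 0.017 m and horizontal distance between rod and pot_floor below 0.08 m and x of rod in the frame of pot_floor above 0.02 m), for 0.02 s.
3. then on the -x side (z of rod in the frame of pot_floor below 0.017 m and horizontal distance between rod and pot_floor below 0.08 m and x of rod in the frame of pot_floor below -0.02 m), for 0.02 s.
4. then on the +y side (z of rod in the frame of pot_floor below 0.017 m and horizontal distance between rod and pot_floor below 0.08 m and y of rod in the frame of pot_floor above 0.02 m and x of rod in the frame of pot_floor between -0.018 and 0.018 m), for 0.02 s.
5. then on the -y side (z of rod in the frame of pot_floor below 0.017 m and horizontal distance between rod and pot_floor below 0.08 m and y of rod in the frame of pot_floor below -0.02 m and x of rod in the frame of pot_floor between -0.018 and 0.018 m), for 0.02 s.
6. the rod stands in its block again and the hatch is drawn tight by its T-handle (horizontal distance between rod and stand below 0.012 m and height (world z) of rod below 0.03 m and angle between rod's own z axis and vertical below 0.25 rad and value of joint hatch below 0.012 rad and value of joint latch above 1.22 rad), for 0.2 s.
At the end, for the whole second after the job is handed in: All present pulleys and the five media balls lie in the pot; the rod stands released in its block (tip within 12 mm of the hole's axis and under 30 mm above the table, tilt under 0.25 rad); the hatch is drawn tight (hatch joint under 0.012 rad) with the T-handle turned past 1.22 rad (all of step 1 and all of step 6 and horizontal distance between each of bead0, bead1, bead2, bead3, bead4 and pot_floor below 0.082 m and z of bead0 in the frame of pot_floor between -0.01 and 0.058 m and z of bead1 in the frame of pot_floor between -0.01 and 0.058 m and z of bead2 in the frame of pot_floor between -0.01 and 0.058 m and z of bead3 in the frame of pot_floor between -0.01 and 0.058 m and z of bead4 in the frame of pot_floor between -0.01 and 0.058 m and linear speed of rod below 0.03 m/s); the robot touches nothing.
It fails at once if the bush is moved more than 30 mm (distance of bush from where it was at the start of the episode above 0.03 m).
It fails at once if the caliper is moved more than 30 mm (distance of caliper from where it was at the start of the episode above 0.03 m).
Of pulley0, pulley1, pulley2, pulley3 only 2 to 4 are there at a start; the rules pass over those that are not, and their reading is None.
At some moment in a run one of pulley0, pulley1, pulley2, pulley3 may be knocked a few centimetres aside while the robot is not near it.
It also fails if it takes over 210 s, if anything falls off the work surface, if the arm or the gripper's body presses on something with over 40 N, if the wrist force passes 120 N, or if a joint passes its speed limit or range.

## Working session

There is one attempt and no reset: what is moved stays moved. The work goes in short steps, Python scripts to look and compute and a tool call to move; the robot and the scene stay as the last step left them, time stands still between calls to the robot, and variables do not carry over. Pictures are saved under pics/ and viewed, at most 14 in all, crops included, and the job is handed in when it is done.

Besides the shell and the picture viewer there is one more tool, called after "Call:" as name(argument=value, ...) on one line, values as JSON. send_rows: Moves the arm, as the interface text tells. Its arguments: {"type":"object","properties":{"moves":{"type":"array"},"claw":{"type":"number"}},"required":["moves"]}

```bash
mkdir -p pics; ls; cat > h.py <<'E'
import numpy as np, cv2
from workcell import manip
def snap(c,fn=None):
    s=manip.snapshot(c)
    if fn: cv2.imwrite('pics/'+fn,s['image'][:,:,::-1])
    return s
def w2p(s,X):
    c=np.array(s['R'])@np.array(X)+np.array(s['t']); return np.array([s['fx']*c[0]/c[2]+s['cx'],s['fy']*c[1]/c[2]+s['cy']])
def c2w(s,c): return np.array(s['R']).T@(np.array(c)-np.array(s['t']))
def p2w(s,u,v,z=None):
    r=np.array([(u-s['cx'])/s['fx'],(v-s['cy'])/s['fy'],1.])
    if z is None: return c2w(s,r*s['depth'][int(v),int(u)])
    o=c2w(s,[0,0,0]); d=np.array(s['R']).T@r; return o+d*(z-o[2])/d[2]
def find(s,cam,things):
    for th in things:
        for b in manip.boxes_of(th,cam):
            w=c2w(s,b['position']); print(cam,th,round(b['conf'],2),w.round(3),w2p(s,w).round(0))
E
python3 - <<'E'
from h import *
print(manip.get_state())
for c in ('top','scene'):
    s=snap(c,c+'0.png'); print(c,s['fx'],c2w(s,[0,0,0]).round(3))
    find(s,c,['pulley0','bush','rod','stand','cabinet','hatch','latch_grip','latch','caliper','bead0'])
E
```

```text
pics
{'clock': 0.0, 'qpos': array([-1.41499583e+00,  5.33570873e-02,  1.61430653e+00, -5.74897231e-06,
        1.47596446e+00, -1.18997069e-01]), 'qvel': array([-2.54004378e-04, -6.60554641e-04,  5.65388001e-04, -7.54687554e-05,
       -4.59784002e-04,  5.68685019e-04]), 'joint_efforts': array([ 2.90462107e-03, -3.93684554e+01, -3.70171881e+01,  1.26304012e-04,
        7.29530773e-03,  6.62171843e-06]), 'position': array([ 0.16949898, -0.60093428,  0.23005537]), 'tool_rot': array([-3.13957095e+00, -2.35956400e-04,  2.74797880e-01]), 'ft_force': array([-0.87004837,  0.3207961 ,  0.75908747]), 'wrist_torque': array([ 0.02767092,  0.01927258, -0.01393715]), 'gripper_force': 0.0, 'opening': 1.0002354074296906}
top 486.2103978817717 [ 0.45  -0.013  1.078]
top pulley0 0.75 [ 0.663 -0.267  0.02 ] [431. 167.]
top pulley0 0.74 [ 0.572 -0.251  0.017] [424. 208.]
top pulley0 0.7 [ 0.485 -0.104  0.022] [357. 248.]
top pulley0 0.64 [ 0.418 -0.093  0.011] [353. 279.]
top pulley0 0.47 [ 0.414 -0.245  0.022] [423. 281.]
top rod 0.59 [ 0.632 -0.157  0.175] [392. 167.]
top stand 0.58 [ 0.619 -0.143  0
[... 1080 characters left out ...]
 0.95 [ 0.649 -0.144  0.071] [244. 281.]
scene cabinet 0.75 [0.593 0.321 0.11 ] [494. 328.]
scene hatch 0.96 [0.587 0.351 0.264] [548. 293.]
scene hatch 0.55 [ 0.647 -0.144  0.068] [244. 281.]
scene latch_grip 0.79 [0.581 0.395 0.329] [603. 279.]
scene latch_grip 0.64 [0.588 0.354 0.265] [551. 294.]
scene latch 0.78 [0.578 0.396 0.326] [603. 278.]
scene caliper 0.68 [ 0.311 -0.371  0.007] [225. 153.]
scene caliper 0.54 [0.583 0.397 0.329] [605. 281.]
scene caliper 0.39 [0.557 0.211 0.037] [429. 307.]
scene bead0 0.67 [0.651 0.224 0.035] [424. 354.]
scene bead0 0.6 [0.599 0.226 0.036] [432. 329.]
scene bead0 0.54 [0.617 0.171 0.036] [401. 327.]
scene bead0 0.48 [0.596 0.269 0.039] [455. 334.]
```

View pics/top0.png

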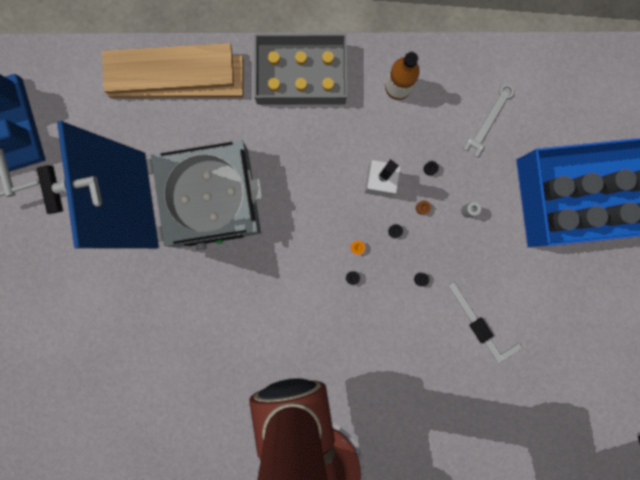

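View pics/scene0.png

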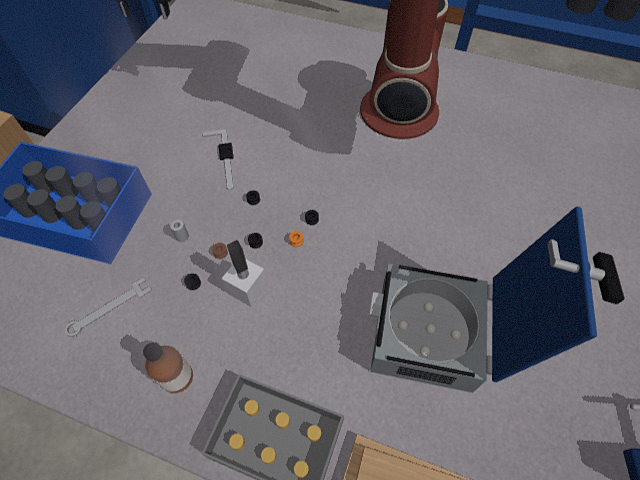

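```bash
python3 - <<'E'
from h import *
import cv2
im=cv2.imread('pics/top0.png'); cv2.imwrite('pics/crop0.png',cv2.resize(im[140:310,320:500],None,fx=3.3,fy=3.3,interpolation=cv2.INTER_CUBIC))
E
```

```text
(no output)
```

View pics/crop0.png

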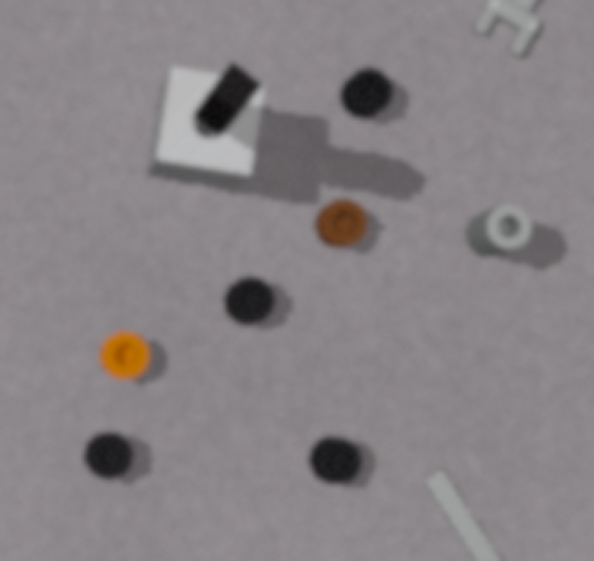

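Top view: black pulleys at (431,168), (396,231), (353,278) and (421,280). Look-alikes to leave are brown (424,208), orange (358,247) and the dark cylinders in the blue bin (560–630,185–220). The bush is at (474,210), the caliper at (480,330), the rod in its block at (385,175), and the pot at (208,193) with its hatch open to +y. The crop confirms the four black ones.

```bash
cat >> h.py <<'E'
def cloud(s):
    v,u=np.mgrid[0:480,0:640]; d=s['depth']
    c=np.stack([(u-s['cx'])/s['fx']*d,(v-s['cy'])/s['fy']*d,d],-1)
    return (c-np.array(s['t']))@np.array(s['R'])
def pulleys(s,roi=(330,450,140,300)):
    g=s['image'].max(2); m=np.zeros_like(g); a,b,c,d=roi; m[c:d,a:b]=(g[c:d,a:b]<50)
    n,l,st,ce=cv2.connectedComponentsWithStats(m)
    for i in range(1,n):
        if st[i,4]>40: print('dark',st[i,4],ce[i].round(1),p2w(s,*ce[i],z=0.014).round(4),'depthz',np.median(cloud(s)[l==i][:,2]).round(3))
E
python3 - <<'E'
from h import *
s=manip.snapshot('top'); pulleys(s)
P=cloud(s); im=s['image'].astype(int)
# stand top
m=(abs(P[...,2]-.07)<.008)&(P[...,0]>.55)&(P[...,0]<.7)&(P[...,1]<-.09)&(P[...,1]>-.21)&(im.min(2)>140)
ys,xs=np.nonzero(m); r=cv2.minAreaRect(P[m][:,:2].astype(np.float32)*1000); print('stand',m.sum(),r,P[m][:,2].mean())
# rod pts
for cam in ('top','scene'):
    s2=s if cam=='top' else manip.snapshot('scene'); Q=cloud(s2)
    m=(Q[...,2]>.085)&(Q[...,2]<.2)&(Q[...,0]>.55)&(Q[...,0]<.72)&(Q[...,1]<-.08)&(Q[...,1]>-.22)
    print(cam,'rod',m.sum()); q=Q[m]; z=q[:,2]
    for a in np.arange(.09,.19,.015):
        k=(z>=a)&(z<a+.015)
        if k.sum()>3: print(a.round(3),k.sum(),q[k].mean(0).round(4),q[k].min(0).round(3),q[k].max(0).round(3))
    # cabinet top
    m=(abs(Q[...,2]-.085)<.005)&(Q[...,0]>.42)&(Q[...,0]<.75)&(Q[...,1]>.08)&(Q[...,1]<.37)
    r=cv2.minAreaRect(Q[m][:,:2].astype(np.float32)*1000); print('cab',m.sum(),r)
    m=(Q[...,2]<.028)&(Q[...,2]>.016)&(Q[...,0]>.42)&(Q[...,0]<.75)&(Q[...,1]>.08)&(Q[...,1]<.37)
    print('floor',m.sum(),cv2.minEnclosingCircle(Q[m][:,:2].astype(np.float32)*1000),Q[m].mean(0))
    m=(Q[...,2]>.12)&(Q[...,0]>.42)&(Q[...,0]<.75)&(Q[...,1]>.25)&(Q[...,1]<.45)&(s2['image'][...,2].astype(int)>s2['image'][...,0].astype(int)+30)
    q=Q[m]; c=q.mean(0); w=np.linalg.svd(q-c,full_matrices=False)[2]; print('hatch',m.sum(),c,w[2])
E
```

```text
dark 157 [388.2 170. ] [ 0.6572 -0.174   0.014 ] depthz 0.173
dark 139 [430.7 168.1] [ 0.661  -0.2682  0.014 ] depthz 0.017
dark 125 [395.2 230.7] [ 0.5225 -0.1876  0.014 ] depthz 0.017
dark 117 [352.6 277.6] [ 0.4206 -0.0932  0.014 ] depthz 0.017
dark 132 [421.3 279.1] [ 0.4166 -0.2432  0.014 ] depthz 0.017
stand 542 ((632.96923828125, -155.59149169921875), (60.114479064941406, 60.26390075683594), 80.18075561523438) 0.06971222958602415
top rod 234
0.09 9 [ 0.6244 -0.1495  0.1006] [ 0.619 -0.156  0.096] [ 0.629 -0.142  0.105]
0.105 19 [ 0.6244 -0.1493  0.1126] [ 0.618 -0.158  0.107] [ 0.631 -0.141  0.119]
0.12 18 [ 0.6248 -0.1487  0.1274] [ 0.619 -0.159  0.12 ] [ 0.632 -0.141  0.133]
0.135 21 [ 0.6247 -0.149   0.1416] [ 0.619 -0.157  0.136] [ 0.631 -0.141  0.148]
0.15 23 [ 0.6246 -0.1488  0.1586] [ 0.618 -0.157  0.151] [ 0.632 -0.141  0.164]
0.165 144 [ 0.6324 -0.1548  0.1746] [ 0.619 -0.169  0.167] [ 0.647 -0.141  0.179]
cab 3626 ((599.6190185546875, 211.264892578125), (192.5933074951172, 219.2108917236328), 8.951066017150879)
floor 3579 ((598.81005859375, 217.10311889648438), 135.3
[... 233 characters left out ...]
53 [ 0.6412 -0.1477  0.1127] [ 0.631 -0.168  0.105] [ 0.649 -0.139  0.119]
0.12 54 [ 0.6409 -0.1474  0.1279] [ 0.632 -0.167  0.12 ] [ 0.648 -0.139  0.135]
0.135 58 [ 0.6406 -0.1479  0.1427] [ 0.632 -0.167  0.135] [ 0.648 -0.139  0.149]
0.15 57 [ 0.6409 -0.1475  0.1575] [ 0.63  -0.166  0.15 ] [ 0.648 -0.139  0.165]
0.165 159 [ 0.6358 -0.1523  0.1731] [ 0.621 -0.168  0.165] [ 0.65  -0.139  0.179]
cab 4543 ((600.5091552734375, 213.10592651367188), (193.69528198242188, 217.79501342773438), 9.121148109436035)
floor 4002 ((602.5333251953125, 219.3280029296875), 133.28297424316406) [0.59247545 0.22342328 0.02157967]
hatch 7039 [0.58979638 0.35004545 0.2544071 ] [ 0.15618685 -0.96976737  0.18750176]
```

```bash
python3 - <<'E'
from h import *
from scipy.optimize import least_squares
for c in ('top','scene'):
    s=manip.snapshot(c); Q=cloud(s)
    r=np.hypot(Q[...,0]-.6,Q[...,1]-.215)
    m=(Q[...,2]>.035)&(Q[...,2]<.08)&(r>.065)&(r<.095); q=Q[m]
    f=least_squares(lambda p:np.hypot(q[:,0]-p[0],q[:,1]-p[1])-p[2],[.6,.215,.08],loss='soft_l1',f_scale=.002); print(c,'pot',m.sum(),f.x.round(4))
    m=(Q[...,2]>.166)&(Q[...,2]<.2)&(Q[...,0]>.6)&(Q[...,0]<.67)&(Q[...,1]<-.12)&(Q[...,1]>-.2)
    q=Q[m]; print('rodtop',m.sum(),cv2.minAreaRect(q[:,:2].astype(np.float32)*1000),q[:,2].max())
    m=(Q[...,2]>.055)&(Q[...,2]<.063)&(Q[...,0]>.5)&(Q[...,0]<.63)&(Q[...,1]<-.3)&(Q[...,1]>-.4); print(m.sum())
    if c=='scene':
        m=(abs(Q[...,2]-.07)<.006)&(Q[...,0]>.59)&(Q[...,0]<.68)&(Q[...,1]<-.11)&(Q[...,1]>-.2)&(s['image'].min(2)>130)
        print('stand',m.sum(),cv2.minAreaRect(Q[m][:,:2].astype(np.float32)*1000))
        pulleys(s,(170,330,170,300))
E
```

```text
top pot 671 [0.5982 0.2168 0.0806]
rodtop 144 ((632.8275756835938, -155.37437438964844), (21.71311378479004, 22.512121200561523), 51.16959762573242) 0.18031369810516953
0
scene pot 1143 [0.6001 0.2191 0.0805]
rodtop 155 ((634.4093017578125, -153.4355926513672), (23.041812896728516, 21.98493194580078), 50.263858795166016) 0.17717659413101114
0
stand 575 ((633.7701416015625, -153.2275390625), (61.50591278076172, 60.94889831542969), 80.9011001586914)
dark 152 [252.6 197.3] [ 0.4194 -0.2407  0.014 ] depthz 0.016
dark 163 [311.2 217. ] [ 0.4237 -0.0911  0.014 ] depthz 0.016
dark 176 [254.8 240.1] [ 0.5254 -0.1855  0.014 ] depthz 0.016
dark 201 [238.9 259.3] [ 0.5816 -0.1971  0.014 ] depthz 0.14
dark 200 [192.1 281.3] [ 0.6639 -0.2657  0.014 ] depthz 0.016
```

Call:
send_rows(moves=[[0.145,0.21,-0.02,0,0,0],[0.145,0.21,-0.02,0,0,0],[0.145,0.21,-0.02,0,0,0],[0.145,0.21,-0.02,0,0,0],[0.145,0.21,-0.02,0,0,0]], claw=-0.3)

```text
clock: 1.72
position: [0.2864, -0.4317, 0.2151]
tool_rot: [3.142, -0.0, 0.274]
ft_force: [0.4, -1.5, -0.6]
opening: 0.651
gripper_force: 0.0
```

Call:
send_rows(moves=[[0.145,0.21,-0.02,0,0,0],[0.145,0.21,-0.02,0,0,0],[0.145,0.21,-0.02,0,0,0],[0.145,0.21,-0.02,0,0,0],[0.145,0.21,-0.02,0,0,0]])

```text
clock: 2.13
position: [0.4025, -0.2635, 0.1994]
tool_rot: [3.141, -0.001, 0.275]
ft_force: [0.6, -0.4, 0.2]
opening: 0.652
gripper_force: 0.0
```

Call:
send_rows(moves=[[0.02,0.029,-0.1,0,0,0],[0.02,0.029,-0.1,0,0,0],[0.02,0.029,-0.1,0,0,0],[0.02,0.029,-0.1,0,0,0]])

```text
clock: 2.47
position: [0.4162, -0.2406, 0.1169]
tool_rot: [-3.137, 0.004, 0.276]
ft_force: [-0.2, -0.9, -0.2]
opening: 0.651
gripper_force: 0.0
```

Call:
send_rows(moves=[[0,0,-0.05,0,0,0],[0,0,-0.09,0,0,0],[0,0,-0.12,0,0,0],[0,0,-0.14,0,0,0],[0,0,-0.14,0,0,0]])

```text
clock: 2.88
position: [0.4164, -0.2429, 0.0063]
tool_rot: [-3.139, 0.002, 0.273]
ft_force: [-0.6, -0.3, -0.2]
opening: 0.653
gripper_force: 0.0
```

Call:
send_rows(moves=[[0,0,0,0,0,0],[0,0,0,0,0,0],[0,0,0,0,0,0],[0,0,0,0,0,0],[0,0,0,0,0,0]], claw=1)

```text
clock: 3.3
position: [0.4196, -0.2446, 0.0107]
tool_rot: [3.136, -0.003, 0.275]
ft_force: [-1.3, -1.1, 6.5]
opening: 0.331
gripper_force: 59.0
```

Call:
send_rows(moves=[[0,0,0.03,0,0,0],[0,0,0.08,0,0,0],[0,0,0.13,0,0,0],[0,0,0.18,0,0,0],[0,0,0.18,0,0,0]])

```text
clock: 3.72
position: [0.4224, -0.2461, 0.1628]
tool_rot: [3.126, -0.011, 0.275]
ft_force: [0.1, -0.8, 0.6]
opening: 0.338
gripper_force: 59.3
```

```bash
python3 - <<'E'
from h import *
print(manip.get_state()['position'])
s=snap('scene','s1.png'); pulleys(s,(170,330,170,300))
cv2.imwrite('pics/s1.png',cv2.resize(s['image'][100:300,150:400,::-1],None,fx=3,fy=3))
E
```

```text
[ 0.42235436 -0.24610706  0.16281762]
dark 161 [311.2 217. ] [ 0.4237 -0.0911  0.014 ] depthz 0.016
dark 173 [254.7 240.1] [ 0.5253 -0.1858  0.014 ] depthz 0.016
dark 142 [239.2 261.3] [ 0.5857 -0.1943  0.014 ] depthz 0.133
dark 195 [192.2 281.3] [ 0.6638 -0.2655  0.014 ] depthz 0.016
```

View pics/s1.png

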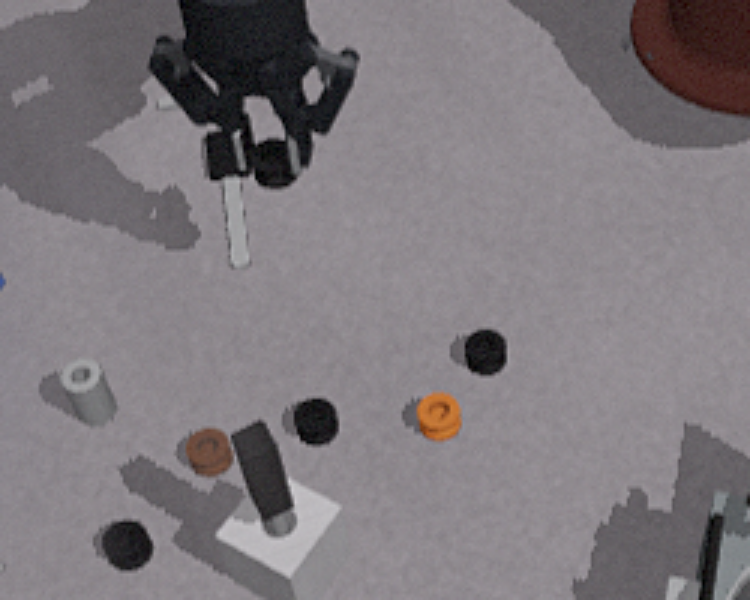

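The grasp holds: the pulley is between the pads and its spot is empty, and the other three stand unmoved at (311,217), (255,240) and (192,281) in scene. Carrying it to the pot.

Call:
send_rows(moves=[[0.08,0.23,0,0,0,0],[0.08,0.23,0,0,0,0],[0.08,0.23,0,0,0,0],[0.08,0.23,0,0,0,0],[0.08,0.23,0,0,0,0]])

```text
clock: 4.18
position: [0.4815, -0.0553, 0.1507]
tool_rot: [-3.14, -0.0, 0.276]
ft_force: [0.2, -0.9, 0.6]
opening: 0.333
gripper_force: 59.4
```

Call:
send_rows(moves=[[0.08,0.23,0,0,0,0],[0.08,0.23,0,0,0,0],[0.08,0.23,0,0,0,0],[0.08,0.23,0,0,0,0],[0.08,0.23,0,0,0,0]])

```text
clock: 4.6
position: [0.5456, 0.129, 0.1506]
tool_rot: [-3.141, 0.0, 0.277]
ft_force: [0.1, -1.0, -0.4]
opening: 0.337
gripper_force: 59.4
```

Call:
send_rows(moves=[[0.031,0.091,0,0,0,0],[0.031,0.091,0,0,0,0],[0.031,0.091,0,0,0,0],[0.031,0.091,0,0,0,0]])

```text
clock: 4.93
position: [0.57, 0.2, 0.1502]
tool_rot: [3.142, 0.002, 0.278]
ft_force: [0.2, 0.1, -0.2]
opening: 0.334
gripper_force: 59.5
```

Call:
send_rows(moves=[[0,0,-0.045,0,0,0],[0,0,-0.09,0,0,0],[0,0,-0.125,0,0,0],[0,0,-0.125,0,0,0]])

```text
clock: 5.27
position: [0.5658, 0.1962, 0.045]
tool_rot: [-3.141, 0.011, 0.273]
ft_force: [-1.0, 0.1, -0.9]
opening: 0.338
gripper_force: 81.0
```

Call:
send_rows(moves=[[0,0,0,0,0,0],[0,0,0,0,0,0],[0,0,0,0,0,0],[0,0,0,0,0,0]], claw=-0.3)

```text
clock: 5.6
position: [0.5719, 0.1986, 0.0538]
tool_rot: [3.141, -0.004, 0.274]
ft_force: [-0.2, -0.5, 0.7]
opening: 0.649
gripper_force: 0.0
```

Call:
send_rows(moves=[[0,0,0.045,0,0,0],[0,0,0.09,0,0,0],[0,0,0.125,0,0,0]])

```text
clock: 5.85
position: [0.5713, 0.1987, 0.1552]
tool_rot: [3.141, -0.004, 0.275]
ft_force: [0.5, -0.0, 0.8]
opening: 0.649
gripper_force: 0.0
```

Call:
send_rows(moves=[[-0.0925,-0.182,0,0,0,0],[-0.0925,-0.182,0,0,0,0],[-0.0925,-0.182,0,0,0,0],[-0.0925,-0.182,0,0,0,0]])

```text
clock: 6.18
position: [0.496, 0.0515, 0.1531]
tool_rot: [3.14, -0.003, 0.276]
ft_force: [-0.2, -1.2, 0.0]
opening: 0.652
gripper_force: 0.0
```

Call:
send_rows(moves=[[-0.0925,-0.182,0,0,0,0],[-0.0925,-0.182,0,0,0,0],[-0.0925,-0.182,0,0,0,0],[-0.0925,-0.182,0,0,0,0]])

```text
clock: 6.52
position: [0.4217, -0.0944, 0.1529]
tool_rot: [3.139, -0.003, 0.275]
ft_force: [-0.1, -0.3, -1.0]
opening: 0.651
gripper_force: 0.0
```

```bash
python3 - <<'E'
from h import *
s=manip.snapshot('scene'); pulleys(s,(170,330,170,300)); pulleys(s,(380,490,270,370))
find(s,'scene',['bead0'])
E
```

```text
dark 161 [311.2 217. ] [ 0.4237 -0.0911  0.014 ] depthz 0.016
dark 173 [254.7 240.1] [ 0.5253 -0.1858  0.014 ] depthz 0.016
dark 136 [239.4 260.6] [ 0.584  -0.1946  0.014 ] depthz 0.135
dark 195 [192.2 281.3] [ 0.6638 -0.2655  0.014 ] depthz 0.016
dark 182 [446.9 274.9] [0.4614 0.2307 0.014 ] depthz 0.089
dark 276 [384.  302.9] [0.5696 0.1249 0.014 ] depthz 0.096
dark 231 [419.2 310.9] [0.5613 0.1961 0.014 ] depthz 0.038
dark 199 [417.4 363.3] [0.6662 0.219  0.014 ] depthz 0.09
scene bead0 0.66 [0.542 0.216 0.039] [434. 300.]
scene bead0 0.63 [0.649 0.224 0.034] [424. 352.]
scene bead0 0.51 [0.594 0.273 0.04 ] [457. 334.]
scene bead0 0.46 [0.603 0.224 0.036] [430. 330.]
scene bead0 0.39 [0.615 0.173 0.036] [403. 327.]
```

Call:
send_rows(moves=[[0,0,-0.05,0,0,0],[0,0,-0.1,0,0,0],[0,0,-0.15,0,0,0],[0,0,-0.177,0,0,0],[0,0,-0.177,0,0,0]])

```text
clock: 7.03
position: [0.4186, -0.0906, 0.0052]
tool_rot: [-3.135, 0.007, 0.275]
ft_force: [-0.8, 1.3, -0.6]
opening: 0.647
gripper_force: 0.0
```

Call:
send_rows(moves=[[0,0,0,0,0,0],[0,0,0,0,0,0],[0,0,0,0,0,0],[0,0,0,0,0,0],[0,0,0,0,0,0]], claw=1)

```text
clock: 7.45
position: [0.4249, -0.0935, 0.0126]
tool_rot: [3.138, -0.005, 0.275]
ft_force: [-0.8, 0.7, 6.9]
opening: 0.331
gripper_force: 59.7
```

Call:
send_rows(moves=[[0,0,0.03,0,0,0],[0,0,0.08,0,0,0],[0,0,0.13,0,0,0],[0,0,0.177,0,0,0],[0,0,0.177,0,0,0]])

```text
clock: 7.87
position: [0.4275, -0.0947, 0.1616]
tool_rot: [3.131, -0.014, 0.275]
ft_force: [0.5, -0.5, 0.6]
opening: 0.329
gripper_force: 59.2
```

Call:
send_rows(moves=[[0.13,0.186,0,0,0,0],[0.13,0.186,0,0,0,0],[0.13,0.186,0,0,0,0],[0.13,0.186,0,0,0,0],[0.13,0.186,0,0,0,0]])

```text
clock: 8.28
position: [0.5287, 0.0597, 0.1523]
tool_rot: [-3.141, -0.003, 0.278]
ft_force: [-0.5, 0.1, -0.2]
opening: 0.332
gripper_force: 59.3
```

Call:
send_rows(moves=[[0.13,0.186,0,0,0,0],[0.13,0.186,0,0,0,0],[0.13,0.186,0,0,0,0],[0.13,0.186,0,0,0,0],[0.13,0.186,0,0,0,0]])

```text
clock: 8.7
position: [0.6325, 0.2087, 0.1517]
tool_rot: [-3.141, -0.003, 0.277]
ft_force: [0.1, -0.4, -0.2]
opening: 0.328
gripper_force: 59.4
```

Call:
send_rows(moves=[[0,0,-0.045,0,0,0],[0,0,-0.08,0,0,0],[0,0,-0.115,0,0,0],[0,0,-0.115,0,0,0]])

```text
clock: 9.03
position: [0.6255, 0.2037, 0.0521]
tool_rot: [-3.141, 0.012, 0.275]
ft_force: [-2.4, -0.5, -2.1]
opening: 0.33
gripper_force: 59.3
```

Call:
send_rows(moves=[[0,0,0,0,0,0],[0,0,0,0,0,0],[0,0,0,0,0,0],[0,0,0,0,0,0]], claw=-0.3)

```text
clock: 9.37
position: [0.6324, 0.2051, 0.0626]
tool_rot: [3.141, -0.005, 0.275]
ft_force: [1.0, 0.6, -0.4]
opening: 0.654
gripper_force: 0.0
```

Call:
send_rows(moves=[[0,0,0.045,0,0,0],[0,0,0.09,0,0,0],[0,0,0.115,0,0,0]])

```text
clock: 9.62
position: [0.6327, 0.2053, 0.1576]
tool_rot: [3.141, -0.008, 0.275]
ft_force: [0.7, -0.1, 1.5]
opening: 0.646
gripper_force: 0.0
```

Call:
send_rows(moves=[[-0.0665,-0.245,0,0,0,0],[-0.0665,-0.245,0,0,0,0],[-0.0665,-0.245,0,0,0,0],[-0.0665,-0.245,0,0,0,0],[-0.0665,-0.245,0,0,0,0]])

```text
clock: 10.03
position: [0.5771, 0.0067, 0.1535]
tool_rot: [3.14, -0.003, 0.275]
ft_force: [-0.1, 0.2, 0.4]
opening: 0.655
gripper_force: 0.0
```

Call:
send_rows(moves=[[-0.0665,-0.245,0,0,0,0],[-0.0665,-0.245,0,0,0,0],[-0.0665,-0.245,0,0,0,0],[-0.0665,-0.245,0,0,0,0],[-0.0665,-0.245,0,0,0,0]])

```text
clock: 10.45
position: [0.5237, -0.1899, 0.1536]
tool_rot: [3.139, -0.003, 0.274]
ft_force: [0.1, 1.0, -0.2]
opening: 0.652
gripper_force: 0.0
```

```bash
python3 - <<'E'
from h import *
s=manip.snapshot('scene'); pulleys(s,(170,330,170,300)); pulleys(s,(380,490,270,370))
find(s,'scene',['bead0','pulley0'])
E
```

```text
dark 1129 [239.  180.6] [ 0.3851 -0.293   0.014 ] depthz 0.232
dark 173 [254.7 240.1] [ 0.5253 -0.1858  0.014 ] depthz 0.016
dark 118 [239.9 260.9] [ 0.5845 -0.1932  0.014 ] depthz 0.132
dark 192 [192.1 281.4] [ 0.6639 -0.2657  0.014 ] depthz 0.016
dark 181 [446.7 274.8] [0.4614 0.2305 0.014 ] depthz 0.089
dark 269 [384.  303.2] [0.5701 0.1251 0.014 ] depthz 0.096
dark 227 [419.2 310.9] [0.5613 0.1961 0.014 ] depthz 0.039
dark 253 [416.4 338.3] [0.619 0.205 0.014] depthz 0.038
dark 198 [417.5 363.3] [0.6662 0.2191 0.014 ] depthz 0.09
scene bead0 0.65 [0.543 0.22  0.038] [435. 302.]
scene bead0 0.61 [0.599 0.224 0.039] [431. 328.]
scene bead0 0.59 [0.65  0.222 0.037] [423. 352.]
scene bead0 0.55 [0.594 0.271 0.036] [455. 334.]
scene bead0 0.52 [0.591 0.325 0.121] [498. 326.]
scene bead0 0.44 [0.617 0.168 0.037] [400. 327.]
scene pulley0 0.75 [ 0.666 -0.27   0.016] [190. 281.]
scene pulley0 0.7 [ 0.525 -0.188  0.017] [254. 239.]
scene pulley0 0.66 [ 0.574 -0.245  0.018] [221. 249.]
scene pulley0 0.59 [ 0.493 -0.103  0.018] [295. 239.]
scene pulley0 0.55 [0.574 0.191 0.035] [417. 312.]
scene pulley0 0.55 [0.63  0.203 0.038] [416. 339.]
```

Call:
send_rows(moves=[[0,0,-0.05,0,0,0],[0,0,-0.1,0,0,0],[0,0,-0.15,0,0,0],[0,0,-0.177,0,0,0],[0,0,-0.177,0,0,0]])

```text
clock: 11.02
position: [0.5202, -0.1836, 0.0043]
tool_rot: [-3.134, 0.007, 0.276]
ft_force: [-1.0, -0.4, 0.0]
opening: 0.647
gripper_force: 0.0
```

Call:
send_rows(moves=[[0,0,0,0,0,0],[0,0,0,0,0,0],[0,0,0,0,0,0],[0,0,0,0,0,0],[0,0,0,0,0,0]], claw=1)

```text
clock: 11.43
position: [0.5263, -0.1879, 0.0128]
tool_rot: [3.138, -0.004, 0.275]
ft_force: [0.3, 2.1, 6.5]
opening: 0.33
gripper_force: 59.9
```

Call:
send_rows(moves=[[0,0,0.03,0,0,0],[0,0,0.08,0,0,0],[0,0,0.13,0,0,0],[0,0,0.177,0,0,0],[0,0,0.177,0,0,0]])

```text
clock: 11.85
position: [0.529, -0.1897, 0.1623]
tool_rot: [3.13, -0.013, 0.275]
ft_force: [1.5, -0.7, 1.8]
opening: 0.33
gripper_force: 59.2
```

Call:
send_rows(moves=[[0.0275,0.18,0,0,0,0],[0.0275,0.18,0,0,0,0],[0.0275,0.18,0,0,0,0],[0.0275,0.18,0,0,0,0]])

```text
clock: 12.18
position: [0.5462, -0.0398, 0.1519]
tool_rot: [-3.141, -0.002, 0.277]
ft_force: [0.5, 0.5, 0.2]
opening: 0.324
gripper_force: 59.4
```

Call:
send_rows(moves=[[0.0275,0.18,0,0,0,0],[0.0275,0.18,0,0,0,0],[0.0275,0.18,0,0,0,0],[0.0275,0.18,0,0,0,0]])

```text
clock: 12.52
position: [0.5682, 0.1048, 0.152]
tool_rot: [-3.141, -0.002, 0.277]
ft_force: [-0.2, -0.9, -0.4]
opening: 0.331
gripper_force: 59.4
```

Call:
send_rows(moves=[[0.0275,0.18,0,0,0,0],[0.0275,0.18,0,0,0,0],[0.0275,0.18,0,0,0,0],[0.0275,0.18,0,0,0,0],[0.0275,0.18,0,0,0,0]])

```text
clock: 12.93
position: [0.5901, 0.2491, 0.1518]
tool_rot: [-3.14, -0.002, 0.279]
ft_force: [-0.2, 0.1, -0.5]
opening: 0.33
gripper_force: 59.4
```

Call:
send_rows(moves=[[0,0,-0.045,0,0,0],[0,0,-0.08,0,0,0],[0,0,-0.11,0,0,0],[0,0,-0.11,0,0,0]])

```text
clock: 13.27
position: [0.5856, 0.2427, 0.0569]
tool_rot: [3.141, 0.011, 0.274]
ft_force: [-1.3, -0.7, -1.7]
opening: 0.329
gripper_force: 59.4
```

Call:
send_rows(moves=[[0,0,0,0,0,0],[0,0,0,0,0,0],[0,0,0,0,0,0],[0,0,0,0,0,0]], claw=0)

```text
clock: 13.6
position: [0.5918, 0.2451, 0.0662]
tool_rot: [3.142, -0.005, 0.275]
ft_force: [-1.3, -0.1, 0.2]
opening: 0.502
gripper_force: 0.0
```

Call:
send_rows(moves=[[0,0,0.05,0,0,0],[0,0,0.1,0,0,0],[0,0,0.15,0,0,0],[0,0,0.2,0,0,0],[0,0,0.21,0,0,0]])

```text
clock: 14.02
position: [0.5939, 0.246, 0.2431]
tool_rot: [3.142, -0.017, 0.275]
ft_force: [0.3, -0.4, 1.8]
opening: 0.5
gripper_force: 0.0
```

Call:
send_rows(moves=[[0.03,-0.2135,0,0,0,0],[0.03,-0.2135,0,0,0,0],[0.03,-0.2135,0,0,0,0],[0.03,-0.2135,0,0,0,0],[0.03,-0.2135,0,0,0,0]], claw=-0.3)

```text
clock: 14.43
position: [0.6151, 0.0684, 0.233]
tool_rot: [3.138, -0.002, 0.269]
ft_force: [-0.0, 0.3, -1.5]
opening: 0.653
gripper_force: 0.0
```

Call:
send_rows(moves=[[0.03,-0.2135,0,0,0,0],[0.03,-0.2135,0,0,0,0],[0.03,-0.2135,0,0,0,0],[0.03,-0.2135,0,0,0,0],[0.03,-0.2135,0,0,0,0]])

```text
clock: 14.85
position: [0.6387, -0.1026, 0.2327]
tool_rot: [3.138, -0.001, 0.269]
ft_force: [-0.1, -0.0, -0.3]
opening: 0.652
gripper_force: 0.0
```

Call:
send_rows(moves=[[0.03,-0.2135,0,0,0,0],[0.03,-0.2135,0,0,0,0],[0.03,-0.2135,0,0,0,0],[0.03,-0.2135,0,0,0,0],[0.03,-0.2135,0,0,0,0]])

```text
clock: 15.27
position: [0.6621, -0.2736, 0.2321]
tool_rot: [3.138, -0.001, 0.269]
ft_force: [-0.3, 0.4, -0.2]
opening: 0.649
gripper_force: 0.0
```

```bash
python3 - <<'E'
from h import *
s=manip.snapshot('scene'); pulleys(s,(170,330,170,300)); pulleys(s,(380,490,270,370))
find(s,'scene',['bead0','pulley0'])
E
```

```text
dark 289 [176.4 204.3] [ 0.5003 -0.3986  0.014 ] depthz 0.296
dark 93 [240.  261.6] [ 0.586  -0.1922  0.014 ] depthz 0.128
dark 186 [192.2 281.4] [ 0.664  -0.2654  0.014 ] depthz 0.016
dark 181 [446.8 274.8] [0.4614 0.2305 0.014 ] depthz 0.089
dark 267 [384.  302.8] [0.5693 0.1249 0.014 ] depthz 0.096
dark 227 [419.2 310.8] [0.5613 0.1961 0.014 ] depthz 0.038
dark 250 [442.7 326.6] [0.5776 0.2477 0.014 ] depthz 0.038
dark 251 [416.3 338.3] [0.6192 0.2049 0.014 ] depthz 0.038
dark 199 [417.5 363.3] [0.6662 0.219  0.014 ] depthz 0.089
scene bead0 0.61 [0.617 0.17  0.035] [401. 327.]
scene bead0 0.54 [0.595 0.272 0.037] [456. 335.]
scene bead0 0.45 [0.605 0.212 0.037] [424. 329.]
scene bead0 0.23 [0.596 0.322 0.123] [497. 328.]
scene pulley0 0.72 [0.586 0.244 0.043] [443. 325.]
scene pulley0 0.71 [ 0.493 -0.103  0.019] [295. 238.]
scene pulley0 0.68 [ 0.666 -0.269  0.017] [190. 281.]
scene pulley0 0.56 [0.575 0.192 0.035] [417. 312.]
scene pulley0 0.48 [0.628 0.203 0.039] [417. 338.]
scene pulley0 0.45 [ 0.572 -0.246  0.017] [221. 248.]
scene pulley0 0.43 [0.58  0.393 0.332] [603. 277.]
```

Call:
send_rows(moves=[[0,0,-0.05,0,0,0],[0,0,-0.1,0,0,0],[0,0,-0.15,0,0,0],[0,0,-0.2,0,0,0]])

```text
clock: 15.75
position: [0.6626, -0.265, 0.071]
tool_rot: [3.141, -0.002, 0.277]
ft_force: [0.3, -0.6, -0.4]
opening: 0.651
gripper_force: 0.0
```

Call:
send_rows(moves=[[0,0,-0.03,0,0,0],[0,0,-0.055,0,0,0],[0,0,-0.076,0,0,0],[0,0,-0.076,0,0,0]])

```text
clock: 16.08
position: [0.6597, -0.2642, 0.0062]
tool_rot: [-3.136, 0.005, 0.277]
ft_force: [-0.5, 0.6, -0.8]
opening: 0.649
gripper_force: 0.0
```

Call:
send_rows(moves=[[0,0,0,0,0,0],[0,0,0,0,0,0],[0,0,0,0,0,0],[0,0,0,0,0,0],[0,0,0,0,0,0]], claw=1)

```text
clock: 16.5
position: [0.6637, -0.2682, 0.0133]
tool_rot: [3.139, -0.003, 0.275]
ft_force: [0.9, 0.7, 5.8]
opening: 0.326
gripper_force: 59.7
```

Call:
send_rows(moves=[[0,0,0.03,0,0,0],[0,0,0.08,0,0,0],[0,0,0.13,0,0,0],[0,0,0.18,0,0,0]])

```text
clock: 16.83
position: [0.6614, -0.2674, 0.1557]
tool_rot: [-3.141, 0.001, 0.275]
ft_force: [0.1, 0.0, -0.7]
opening: 0.326
gripper_force: 59.2
```

Call:
send_rows(moves=[[0,0,0.05,0,0,0],[0,0,0.1,0,0,0],[0,0,0.12,0,0,0],[0,0,0.12,0,0,0]])

```text
clock: 17.17
position: [0.6644, -0.269, 0.2592]
tool_rot: [3.133, -0.009, 0.275]
ft_force: [0.5, 0.8, -0.3]
opening: 0.328
gripper_force: 59.2
```

Call:
send_rows(moves=[[-0.0135,0.2125,0,0,0,0],[-0.0135,0.2125,0,0,0,0],[-0.0135,0.2125,0,0,0,0],[-0.0135,0.2125,0,0,0,0],[-0.0135,0.2125,0,0,0,0]])

```text
clock: 17.58
position: [0.6499, -0.0911, 0.2484]
tool_rot: [-3.137, 0.002, 0.281]
ft_force: [0.5, 0.0, -0.9]
opening: 0.33
gripper_force: 59.3
```

Call:
send_rows(moves=[[-0.0135,0.2125,0,0,0,0],[-0.0135,0.2125,0,0,0,0],[-0.0135,0.2125,0,0,0,0],[-0.0135,0.2125,0,0,0,0],[-0.0135,0.2125,0,0,0,0]])

```text
clock: 18.0
position: [0.6388, 0.0783, 0.2486]
tool_rot: [-3.138, 0.002, 0.281]
ft_force: [0.1, 0.2, -0.8]
opening: 0.325
gripper_force: 59.4
```

Call:
send_rows(moves=[[-0.0135,0.2125,0,0,0,0],[-0.0135,0.2125,0,0,0,0],[-0.0135,0.2125,0,0,0,0],[-0.0135,0.2125,0,0,0,0],[-0.0135,0.2125,0,0,0,0]])

```text
clock: 18.42
position: [0.6279, 0.2478, 0.2485]
tool_rot: [-3.139, 0.002, 0.281]
ft_force: [-0.4, -1.3, -0.6]
opening: 0.328
gripper_force: 59.5
```

Call:
send_rows(moves=[[0,0,-0.05,0,0,0],[0,0,-0.1,0,0,0],[0,0,-0.15,0,0,0],[0,0,-0.2,0,0,0],[0,0,-0.23,0,0,0]])

```text
clock: 18.83
position: [0.626, 0.2403, 0.0594]
tool_rot: [3.141, 0.009, 0.274]
ft_force: [-0.1, -0.2, -1.3]
opening: 0.324
gripper_force: 59.5
```

Call:
send_rows(moves=[[0,0,0,0,0,0],[0,0,0,0,0,0]])

```text
clock: 19.0
position: [0.6279, 0.2411, 0.0636]
tool_rot: [3.141, 0.006, 0.274]
ft_force: [0.1, -0.0, 1.1]
opening: 0.324
gripper_force: 59.5
```

Call:
send_rows(moves=[[0,0,0,0,0,0],[0,0,0,0,0,0],[0,0,0,0,0,0],[0,0,0,0,0,0]], claw=0.05)

```text
clock: 19.33
position: [0.6312, 0.2428, 0.0693]
tool_rot: [3.141, -0.004, 0.275]
ft_force: [-0.3, 0.8, -0.2]
opening: 0.475
gripper_force: 0.0
```

Call:
send_rows(moves=[[0,0,0.05,0,0,0],[0,0,0.1,0,0,0],[0,0,0.15,0,0,0],[0,0,0.2,0,0,0],[0,0,0.23,0,0,0]])

```text
clock: 19.75
position: [0.6313, 0.243, 0.2581]
tool_rot: [3.141, -0.009, 0.275]
ft_force: [-0.1, 0.2, 1.3]
opening: 0.475
gripper_force: 0.0
```

Call:
send_rows(moves=[[0.0025,-0.2485,0,0,0,0.5825],[0.0025,-0.2485,0,0,0,0.5825],[0.0025,-0.2485,0,0,0,0.5825],[0.0025,-0.2485,0,0,0,0.5825],[0.0025,-0.2485,0,0,0,0.5825]], claw=-0.3)

```text
clock: 20.17
position: [0.6316, 0.0417, 0.2521]
tool_rot: [3.139, -0.001, 0.891]
ft_force: [0.5, -0.4, -0.4]
opening: 0.648
gripper_force: 0.0
```

```bash
python3 - <<'E'
from h import *
s=manip.snapshot('scene'); pulleys(s,(380,490,270,370))
find(s,'scene',['bead0','pulley0'])
cv2.imwrite('pics/pot1.png',cv2.resize(s['image'][250:400,350:530,::-1],None,fx=3,fy=3))
print(manip.get_state()['tool_rot'])
E
```

```text
dark 181 [446.7 274.8] [0.4614 0.2305 0.014 ] depthz 0.089
dark 266 [384.1 302.8] [0.5694 0.1249 0.014 ] depthz 0.096
dark 225 [419.2 310.9] [0.5614 0.1962 0.014 ] depthz 0.038
dark 247 [442.7 326.6] [0.5775 0.2476 0.014 ] depthz 0.038
dark 249 [416.3 338.3] [0.6191 0.2048 0.014 ] depthz 0.038
dark 256 [437.7 347.6] [0.6228 0.248  0.014 ] depthz 0.038
dark 197 [417.6 363.4] [0.6662 0.2192 0.014 ] depthz 0.089
scene bead0 0.65 [0.614 0.169 0.039] [401. 325.]
scene bead0 0.46 [0.607 0.214 0.036] [424. 330.]
scene bead0 0.44 [0.595 0.271 0.04 ] [456. 334.]
scene pulley0 0.61 [0.629 0.202 0.037] [416. 338.]
scene pulley0 0.6 [0.588 0.24  0.039] [441. 325.]
scene pulley0 0.58 [ 0.572 -0.247  0.018] [220. 248.]
scene pulley0 0.57 [0.635 0.244 0.04 ] [437. 348.]
scene pulley0 0.57 [0.572 0.192 0.036] [418. 311.]
scene pulley0 0.33 [0.613 0.17  0.036] [402. 325.]
[ 3.14004088e+00 -1.17231364e-03  8.80081637e-01]
```

View pics/pot1.png

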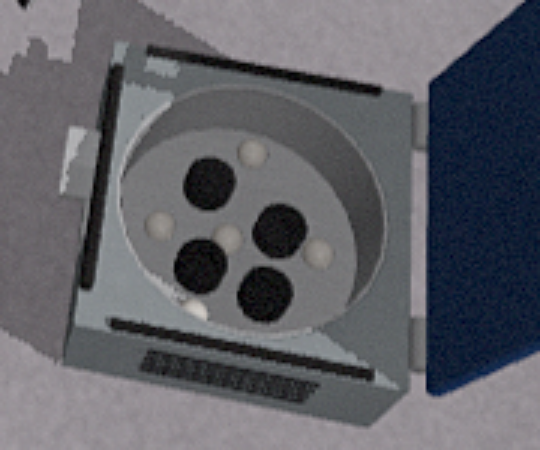

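All four pulleys and five balls are in the pot. In the crop the pulleys are at (208,182), (280,228), (200,265) and (265,293). Now the rod.

Call:
send_rows(moves=[[0.0025,-0.2485,0,0,0,0],[0.0025,-0.2485,0,0,0,0],[0.0025,-0.2485,0,0,0,0],[0.0025,-0.2485,0,0,0,0],[0.0025,-0.2485,0,0,0,0]])

```text
clock: 20.73
position: [0.6339, -0.1565, 0.2515]
tool_rot: [3.14, -0.0, 0.884]
ft_force: [0.1, -0.3, 1.1]
opening: 0.648
gripper_force: 0.0
```

Call:
send_rows(moves=[[0,0,-0.04,0,0,0],[0,0,-0.08,0,0,0],[0,0,-0.12,0,0,0],[0,0,-0.159,0,0,0],[0,0,-0.159,0,0,0]])

```text
clock: 21.15
position: [0.6295, -0.1523, 0.1156]
tool_rot: [-3.129, 0.004, 0.885]
ft_force: [-1.0, 0.7, -0.8]
opening: 0.653
gripper_force: 0.0
```

Call:
send_rows(moves=[[0,0,0,0,0,0],[0,0,0,0,0,0],[0,0,0,0,0,0],[0,0,0,0,0,0],[0,0,0,0,0,0]], claw=1)

```text
clock: 21.57
position: [0.6357, -0.1555, 0.1271]
tool_rot: [3.136, -0.002, 0.885]
ft_force: [0.4, 1.8, 6.8]
opening: 0.249
gripper_force: 59.4
```

Call:
send_rows(moves=[[0,0,0.02,0,0,0],[0,0,0.05,0,0,0],[0,0,0.09,0,0,0],[0,0,0.13,0,0,0],[0,0,0.16,0,0,0]])

```text
clock: 21.98
position: [0.6341, -0.1554, 0.255]
tool_rot: [3.138, -0.001, 0.885]
ft_force: [0.6, -0.5, -0.3]
opening: 0.246
gripper_force: 58.6
```

Call:
send_rows(moves=[[0,0,0,0,0,0],[0,0,0,0,0,0]])

```text
clock: 22.15
position: [0.6346, -0.1555, 0.2541]
tool_rot: [3.137, -0.002, 0.885]
ft_force: [0.0, 0.2, -0.9]
opening: 0.252
gripper_force: 58.7
```

```bash
python3 - <<'E'
from h import *
print(manip.get_state()['position'])
s=manip.snapshot('scene')
cv2.imwrite('pics/rod1.png',cv2.resize(s['image'][120:320,150:350,::-1],None,fx=3,fy=3))
Q=cloud(s)
for a in np.arange(.1,.26,.015):
    m=(Q[...,2]>=a)&(Q[...,2]<a+.015)&(np.hypot(Q[...,0]-.6335,Q[...,1]+.1545)<.03); q=Q[m]
    if m.sum()>3: print(a.round(3),m.sum(),q.mean(0).round(4),q.min(0).round(3))
E
```

```text
[ 0.6345621  -0.15553206  0.25413387]
0.13 18 [ 0.6373 -0.1524  0.1415] [ 0.633 -0.159  0.136]
0.145 26 [ 0.6372 -0.1526  0.1527] [ 0.631 -0.158  0.145]
0.16 32 [ 0.6372 -0.1526  0.1674] [ 0.632 -0.158  0.16 ]
0.175 33 [ 0.6367 -0.1529  0.1831] [ 0.629 -0.16   0.176]
0.19 30 [ 0.6373 -0.1525  0.1983] [ 0.631 -0.159  0.191]
0.205 21 [ 0.6371 -0.1529  0.2093] [ 0.631 -0.159  0.205]
0.22 59 [ 0.641  -0.1493  0.2289] [ 0.632 -0.166  0.223]
0.235 71 [ 0.6406 -0.1488  0.2423] [ 0.631 -0.163  0.235]
0.25 112 [ 0.6409 -0.1485  0.2589] [ 0.622 -0.175  0.25 ]
```

View pics/rod1.png

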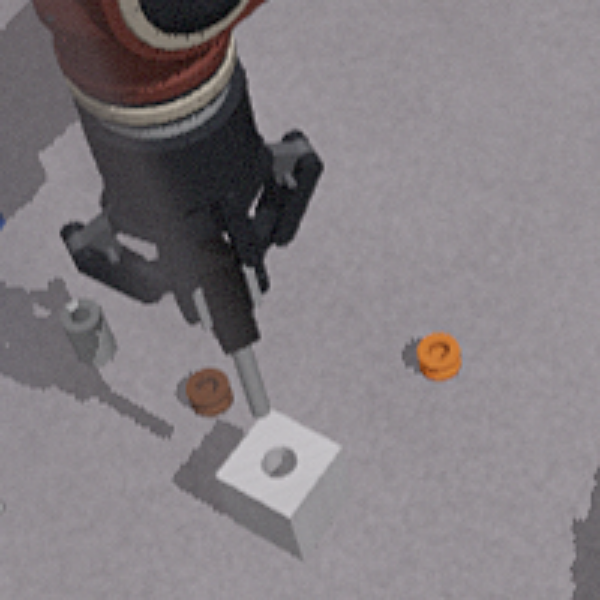

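Rod held upright with the tip about 0.137 up; the block is empty at (278,462) in the crop. Carry it to the pot and enter at the free +x/−y spot.

Call:
send_rows(moves=[[0.0103,0.211,0,0,0,0],[0.0103,0.211,0,0,0,0],[0.0103,0.211,0,0,0,0],[0.0103,0.211,0,0,0,0],[0.0103,0.211,0,0,0,0]])

```text
clock: 22.62
position: [0.6403, 0.0203, 0.2482]
tool_rot: [-3.135, 0.0, 0.891]
ft_force: [0.1, -0.3, -1.2]
opening: 0.251
gripper_force: 58.8
```

Call:
send_rows(moves=[[0.0103,0.211,0,0,0,0],[0.0103,0.211,0,0,0,0],[0.0103,0.211,0,0,0,0],[0.0103,0.211,0,0,0,0],[0.0103,0.211,0,0,0,0]])

```text
clock: 23.03
position: [0.6482, 0.1888, 0.248]
tool_rot: [-3.136, 0.001, 0.891]
ft_force: [0.6, -1.1, -0.8]
opening: 0.251
gripper_force: 58.9
```

Call:
send_rows(moves=[[0,0,0,0,0,0],[0,0,-0.03,0,0,0],[0,0,-0.06,0,0,0],[0,0,-0.085,0,0,0],[0,0,-0.105,0,0,0]])

```text
clock: 23.45
position: [0.6484, 0.1804, 0.1631]
tool_rot: [-3.138, 0.004, 0.883]
ft_force: [-0.6, -0.0, -1.2]
opening: 0.25
gripper_force: 59.1
```

Call:
send_rows(moves=[[0,0,-0.01,0,0,0],[0,0,-0.018,0,0,0],[0,0,-0.024,0,0,0],[0,0,-0.028,0,0,0],[0,0,-0.028,0,0,0]])

```text
clock: 23.87
position: [0.6502, 0.1821, 0.145]
tool_rot: [3.141, -0.0, 0.884]
ft_force: [0.6, 0.2, -1.2]
opening: 0.249
gripper_force: 59.1
```

```bash
python3 - <<'E'
from h import *
st=manip.get_state(); print(st['position'],st['ft_force'],st['wrist_torque'])
s=manip.snapshot('scene'); Q=cloud(s)
cv2.imwrite('pics/pot2.png',cv2.resize(s['image'][220:400,340:540,::-1],None,fx=3,fy=3))
# stir table: waypoints per row from cmd start (.650,.183)
C=np.array([.599,.218]); p=np.array([.650,.183]); th=np.deg2rad(-34)
first=True; rows=[]; 
for k in range(1,61):
    th+=np.deg2rad(18); r=max(.038,.062-.008*k)
    rows.append(C+r*np.array([np.cos(th),np.sin(th)]))
for i in range(0,25,5):
    print(i,[[round((q[0]-p[0])/.8,4),round((q[1]-p[1])/.8,4)] for q in rows[i:i+5]],rows[i+4].round(4)); p=rows[i+4]
E
```

```text
[0.65022806 0.18214617 0.14495738] [ 0.57247351  0.22862656 -1.15395582] [-0.00135855 -0.00603689 -0.02167195]
0 [[np.float64(0.0011), np.float64(0.0251)], [np.float64(-0.0063), np.float64(0.0458)], [np.float64(-0.0191), np.float64(0.06)], [np.float64(-0.0263), np.float64(0.073)], [np.float64(-0.0372), np.float64(0.0831)]] [0.6202 0.2495]
5 [[np.float64(-0.0135), np.float64(0.0063)], [np.float64(-0.0282), np.float64(0.0081)], [np.float64(-0.0428), np.float64(0.0053)], [np.float64(-0.0558), np.float64(-0.0019)], [np.float64(-0.0659), np.float64(-0.0128)]] [0.5675 0.2392]
10 [[np.float64(-0.0063), np.float64(-0.0135)], [np.float64(-0.0081), np.float64(-0.0282)], [np.float64(-0.0053), np.float64(-0.0428)], [np.float64(0.0019), np.float64(-0.0558)], [np.float64(0.0128), np.float64(-0.0659)]] [0.5778 0.1865]
15 [[np.float64(0.0135), np.float64(-0.0063)], [np.float64(0.0282), np.float64(-0.0081)], [np.float64(0.0428), np.float64(-0.0053)], [np.float64(0.0558), np.float64(0.0019)], [np.float64(0.0659), np.float64(0.0128)]] [0.6305 0.1968]
20 [[np.float64(0.0063), np.float64(0.0135)], [np.float64(0.0081), np.float64(0.0282)], [np.float64(0.0053), np.float64(0.0428)], [np.float64(-0.0019), np.float64(0.0558)], [np.float64(-0.0128), np.float64(0.0659)]] [0.6202 0.2495]
```

View pics/pot2.png

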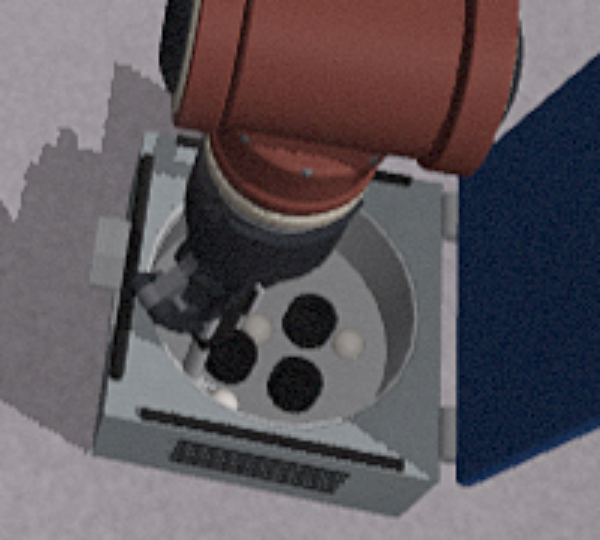

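The rod is down at the +x/−y spot beside the pulleys with no contact force. Stirring counter-clockwise.

Call:
send_rows(moves=[[0.001,0.025,0,0,0,0],[-0.006,0.046,0,0,0,0],[-0.019,0.06,0,0,0,0],[-0.026,0.073,0,0,0,0],[-0.037,0.083,0,0,0,0]])

```text
clock: 24.33
position: [0.6201, 0.2499, 0.1456]
tool_rot: [3.141, -0.001, 0.885]
ft_force: [0.7, -0.8, -1.2]
opening: 0.25
gripper_force: 59.1
```

Call:
send_rows(moves=[[-0.0135,0.006,0,0,0,0],[-0.028,0.008,0,0,0,0],[-0.043,0.005,0,0,0,0],[-0.056,-0.002,0,0,0,0],[-0.066,-0.013,0,0,0,0]])

```text
clock: 24.75
position: [0.5661, 0.2389, 0.1449]
tool_rot: [-3.141, -0.0, 0.886]
ft_force: [0.7, 0.6, -0.9]
opening: 0.252
gripper_force: 59.1
```

Call:
send_rows(moves=[[-0.006,-0.0135,0,0,0,0],[-0.008,-0.028,0,0,0,0],[-0.005,-0.043,0,0,0,0],[0.002,-0.056,0,0,0,0],[0.013,-0.066,0,0,0,0]])

```text
clock: 25.17
position: [0.5786, 0.1841, 0.145]
tool_rot: [3.141, 0.0, 0.884]
ft_force: [0.2, 0.8, -0.6]
opening: 0.247
gripper_force: 59.2
```

Call:
send_rows(moves=[[0.0135,-0.006,0,0,0,0],[0.028,-0.008,0,0,0,0],[0.043,-0.005,0,0,0,0],[0.056,0.002,0,0,0,0],[0.066,0.013,0,0,0,0]])

```text
clock: 25.58
position: [0.6332, 0.1951, 0.1447]
tool_rot: [3.141, -0.0, 0.883]
ft_force: [-1.0, 0.1, -1.1]
opening: 0.253
gripper_force: 59.3
```

```bash
python3 - <<'E'
from h import *
st=manip.get_state(); print(st['position'],st['ft_force'],st['wrist_torque'])
s=manip.snapshot('scene')
cv2.imwrite('pics/pot3.png',cv2.resize(s['image'][220:400,340:540,::-1],None,fx=3,fy=3))
E
```

```text
[0.63320797 0.19506237 0.14472873] [-0.95224034  0.08385177 -1.08170446] [-0.02743936  0.00077104  0.01419582]
```

View pics/pot3.png

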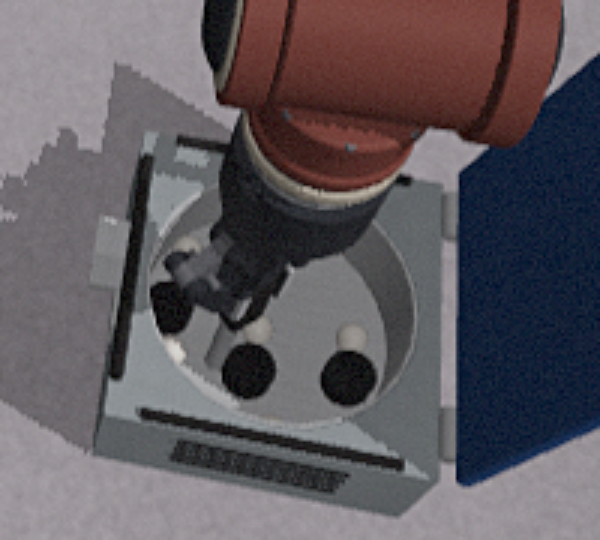

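The pulleys have moved outward and the rod runs freely. Two more rounds.

Call:
send_rows(moves=[[0.006,0.0135,0,0,0,0],[0.008,0.028,0,0,0,0],[0.005,0.043,0,0,0,0],[-0.002,0.056,0,0,0,0],[-0.013,0.066,0,0,0,0]])

```text
clock: 26.05
position: [0.6199, 0.2504, 0.1448]
tool_rot: [-3.141, -0.0, 0.886]
ft_force: [-0.2, 0.0, -1.3]
opening: 0.247
gripper_force: 59.1
```

Call:
send_rows(moves=[[-0.0135,0.006,0,0,0,0],[-0.028,0.008,0,0,0,0],[-0.043,0.005,0,0,0,0],[-0.056,-0.002,0,0,0,0],[-0.066,-0.013,0,0,0,0]])

```text
clock: 26.47
position: [0.5654, 0.2392, 0.1448]
tool_rot: [-3.141, 0.0, 0.887]
ft_force: [1.0, 0.2, -0.3]
opening: 0.248
gripper_force: 59.1
```

Call:
send_rows(moves=[[-0.006,-0.0135,0,0,0,0],[-0.008,-0.028,0,0,0,0],[-0.005,-0.043,0,0,0,0],[0.002,-0.056,0,0,0,0],[0.013,-0.066,0,0,0,0]])

```text
clock: 26.88
position: [0.5786, 0.1841, 0.1451]
tool_rot: [3.141, -0.0, 0.884]
ft_force: [0.1, -0.2, -0.1]
opening: 0.251
gripper_force: 59.1
```

Call:
send_rows(moves=[[0.0135,-0.006,0,0,0,0],[0.028,-0.008,0,0,0,0],[0.043,-0.005,0,0,0,0],[0.056,0.002,0,0,0,0],[0.066,0.013,0,0,0,0]])

```text
clock: 27.3
position: [0.6332, 0.1951, 0.1447]
tool_rot: [3.141, -0.0, 0.883]
ft_force: [0.2, 0.4, -1.6]
opening: 0.251
gripper_force: 59.3
```

Call:
send_rows(moves=[[0.006,0.0135,0,0,0,0],[0.008,0.028,0,0,0,0],[0.005,0.043,0,0,0,0],[-0.002,0.056,0,0,0,0],[-0.013,0.066,0,0,0,0]])

```text
clock: 27.72
position: [0.6199, 0.2504, 0.1447]
tool_rot: [-3.141, 0.0, 0.886]
ft_force: [-0.1, -0.2, -2.1]
opening: 0.249
gripper_force: 59.3
```

Call:
send_rows(moves=[[-0.0135,0.006,0,0,0,0],[-0.028,0.008,0,0,0,0],[-0.043,0.005,0,0,0,0],[-0.056,-0.002,0,0,0,0],[-0.066,-0.013,0,0,0,0]])

```text
clock: 28.13
position: [0.5654, 0.2391, 0.1449]
tool_rot: [-3.141, 0.0, 0.887]
ft_force: [-0.2, 0.4, -0.6]
opening: 0.254
gripper_force: 59.3
```

Call:
send_rows(moves=[[-0.006,-0.0135,0,0,0,0],[-0.008,-0.028,0,0,0,0],[-0.005,-0.043,0,0,0,0],[0.002,-0.056,0,0,0,0],[0.013,-0.066,0,0,0,0]])

```text
clock: 28.55
position: [0.5786, 0.1842, 0.1451]
tool_rot: [3.141, -0.0, 0.884]
ft_force: [0.6, -0.9, -1.1]
opening: 0.25
gripper_force: 59.3
```

Call:
send_rows(moves=[[0.0135,-0.006,0,0,0,0],[0.028,-0.008,0,0,0,0],[0.043,-0.005,0,0,0,0],[0.056,0.002,0,0,0,0],[0.066,0.013,0,0,0,0]])

```text
clock: 28.97
position: [0.6332, 0.1951, 0.1447]
tool_rot: [3.141, -0.0, 0.883]
ft_force: [-0.1, -0.8, -1.4]
opening: 0.25
gripper_force: 59.3
```

Call:
send_rows(moves=[[0,0,0.03,0,0,0],[0,0,0.07,0,0,0],[0,0,0.11,0,0,0],[0,0,0.133,0,0,0]])

```text
clock: 29.3
position: [0.6336, 0.196, 0.2556]
tool_rot: [3.138, -0.004, 0.884]
ft_force: [0.1, 0.8, -0.4]
opening: 0.251
gripper_force: 59.2
```

Call:
send_rows(moves=[[0.0017,-0.2195,0,0,0,0],[0.0017,-0.2195,0,0,0,0],[0.0017,-0.2195,0,0,0,0],[0.0017,-0.2195,0,0,0,0],[0.0017,-0.2195,0,0,0,0]])

```text
clock: 29.72
position: [0.6334, 0.0142, 0.2513]
tool_rot: [3.139, 0.002, 0.879]
ft_force: [-0.2, -0.0, 0.2]
opening: 0.248
gripper_force: 59.4
```

Call:
send_rows(moves=[[0.0017,-0.2195,0,0,0,0],[0.0017,-0.2195,0,0,0,0],[0.0017,-0.2195,0,0,0,0],[0.0017,-0.2195,0,0,0,0],[0.0017,-0.2195,0,0,0,0]])

```text
clock: 30.13
position: [0.634, -0.1617, 0.251]
tool_rot: [3.14, 0.002, 0.879]
ft_force: [-0.1, 0.7, -0.8]
opening: 0.247
gripper_force: 59.4
```

Call:
send_rows(moves=[[0,0,0,0,0,0],[0,0,0,0,0,0],[0,0,0,0,0,0]])

```text
clock: 30.38
position: [0.6341, -0.1542, 0.2511]
tool_rot: [-3.141, -0.001, 0.886]
ft_force: [-0.8, 0.3, -0.7]
opening: 0.25
gripper_force: 59.4
```

```bash
python3 - <<'E'
from h import *
print(manip.get_state()['position'])
s=manip.snapshot('scene')
cv2.imwrite('pics/pot4.png',cv2.resize(s['image'][180:400,190:490,::-1],None,fx=2.6,fy=2.6))
find(s,'scene',['bead0']); pulleys(s,(380,490,270,370))
Q=cloud(s)
for a in np.arange(.1,.22,.015):
    m=(Q[...,2]>=a)&(Q[...,2]<a+.015)&(np.hypot(Q[...,0]-.6335,Q[...,1]+.1545)<.03); q=Q[m]
    if m.sum()>3: print(a.round(3),m.sum(),q.mean(0).round(4),q.min(0).round(3))
E
```

```text
[ 0.63407604 -0.15423035  0.25109692]
scene bead0 0.53 [0.585 0.275 0.039] [459. 330.]
scene bead0 0.52 [0.567 0.163 0.038] [404. 303.]
scene bead0 0.42 [0.606 0.213 0.038] [424. 329.]
dark 181 [446.7 274.8] [0.4614 0.2305 0.014 ] depthz 0.089
dark 263 [384.  303.5] [0.5707 0.1252 0.014 ] depthz 0.096
dark 226 [426.  298.2] [0.5293 0.2022 0.014 ] depthz 0.038
dark 160 [396.9 325.9] [0.6079 0.1628 0.014 ] depthz 0.038
dark 456 [453.4 348.4] [0.6137 0.2765 0.014 ] depthz 0.039
dark 198 [417.5 363.3] [0.6662 0.2191 0.014 ] depthz 0.09
0.13 22 [ 0.6363 -0.1512  0.1392] [ 0.63  -0.158  0.133]
0.145 30 [ 0.636  -0.1509  0.1531] [ 0.63  -0.157  0.146]
0.16 27 [ 0.6363 -0.1512  0.1678] [ 0.631 -0.157  0.16 ]
0.175 35 [ 0.6362 -0.1513  0.1829] [ 0.629 -0.158  0.175]
0.19 30 [ 0.6361 -0.1513  0.1979] [ 0.63  -0.157  0.19 ]
0.205 17 [ 0.6374 -0.1498  0.2114] [ 0.633 -0.155  0.206]
```

View pics/pot4.png

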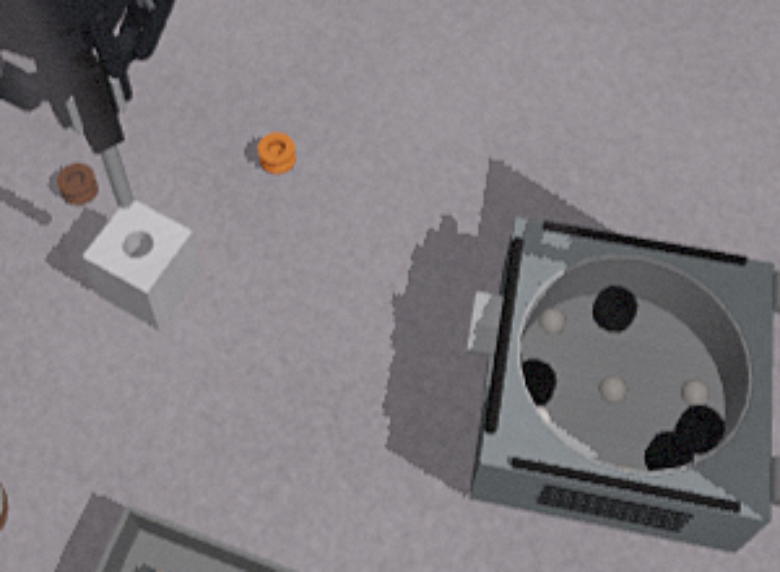

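Rod vertical and centred over the hole; four pulleys and the balls are in the pot (crop (612,308), (537,380), (700,428), (668,450)). Inserting.

Call:
send_rows(moves=[[0,0,-0.03,0,0,0],[0,0,-0.055,0,0,0],[0,0,-0.075,0,0,0],[0,0,-0.09,0,0,0],[0,0,-0.105,0,0,0]])

```text
clock: 30.9
position: [0.6337, -0.1539, 0.1664]
tool_rot: [-3.141, -0.0, 0.886]
ft_force: [1.2, -0.1, -0.6]
opening: 0.247
gripper_force: 59.2
```

Call:
send_rows(moves=[[0,0,-0.015,0,0,0],[0,0,-0.03,0,0,0],[0,0,-0.042,0,0,0],[0,0,-0.05,0,0,0],[0,0,-0.05,0,0,0]])

```text
clock: 31.32
position: [0.6341, -0.1554, 0.1276]
tool_rot: [3.141, -0.0, 0.885]
ft_force: [-0.4, 0.7, -1.7]
opening: 0.248
gripper_force: 59.4
```

Call:
send_rows(moves=[[0,0,0,0,0,0],[0,0,0,0,0,0],[0,0,0,0,0,0],[0,0,0,0,0,0]], claw=-0.3)

```text
clock: 31.65
position: [0.6338, -0.1552, 0.1277]
tool_rot: [3.141, -0.0, 0.885]
ft_force: [0.3, 0.2, 0.1]
opening: 0.653
gripper_force: 0.0
```

Call:
send_rows(moves=[[0,0,0.04,0,0,0],[0,0,0.08,0,0,0],[0,0,0.12,0,0,0],[0,0,0.16,0,0,0],[0,0,0.2,0,0,0]])

```text
clock: 32.07
position: [0.6334, -0.1551, 0.289]
tool_rot: [3.141, -0.0, 0.885]
ft_force: [0.9, 0.2, 0.5]
opening: 0.649
gripper_force: 0.0
```

Rod released upright. Now turn the tool half round (to leave wrist range for the latch) and go over behind the hatch.

Call:
send_rows(moves=[[-0.03,0.2,0.1425,0,0,0.5766],[-0.03,0.2,0.1425,0,0,0.5766],[-0.03,0.2,0.1425,0,0,0.5766],[-0.03,0.2,0.1425,0,0,0.5766],[-0.03,0.2,0.1425,0,0,0.5766]], claw=1)

```text
clock: 32.48
position: [0.6092, 0.0071, 0.4044]
tool_rot: [3.138, -0.001, 1.495]
ft_force: [-0.1, 0.2, -0.0]
opening: 0.001
gripper_force: 0.0
```

```bash
python3 - <<'E'
from h import *
st=manip.get_state(); print(st['position'],st['tool_rot'],st['qpos'])
s=manip.snapshot('scene'); Q=cloud(s)
for a in np.arange(.08,.2,.015):
    m=(Q[...,2]>=a)&(Q[...,2]<a+.015)&(np.hypot(Q[...,0]-.6335,Q[...,1]+.1545)<.035); q=Q[m]
    if m.sum()>3: print(a.round(3),m.sum(),q.mean(0).round(4),q.max(0).round(3))
find(s,'scene',['rod'])
E
```

```text
[0.609212   0.00711587 0.40438222] [ 3.13842097e+00 -5.56931426e-04  1.49545915e+00] [-1.10720676e-01 -3.10407373e-02  1.41430222e+00  6.80313504e-04
  1.75518113e+00 -3.52568340e-02]
0.08 10 [ 0.6372 -0.1518  0.0832] [ 0.639 -0.149  0.088]
0.095 49 [ 0.6403 -0.1487  0.1034] [ 0.648 -0.14   0.11 ]
0.11 53 [ 0.6399 -0.1493  0.1181] [ 0.648 -0.141  0.125]
0.125 53 [ 0.6404 -0.1495  0.1329] [ 0.648 -0.141  0.14 ]
0.14 60 [ 0.6401 -0.1491  0.1475] [ 0.647 -0.141  0.155]
0.155 55 [ 0.6401 -0.1493  0.1624] [ 0.648 -0.141  0.17 ]
0.17 142 [ 0.6341 -0.1543  0.1741] [ 0.648 -0.141  0.177]
scene rod 0.82 [ 0.633 -0.149  0.146] [239. 255.]
```

Call:
send_rows(moves=[[-0.07,0.245,0,0,0,0.5766],[-0.07,0.245,0,0,0,0.5766],[-0.07,0.245,0,0,0,0.5766],[-0.07,0.245,0,0,0,0.5766],[-0.07,0.245,0,0,0,0.5766]])

```text
clock: 33.0
position: [0.5528, 0.202, 0.4002]
tool_rot: [-3.141, -0.0, 2.096]
ft_force: [0.9, 0.1, -0.3]
opening: -0.001
gripper_force: 0.0
```

Call:
send_rows(moves=[[-0.069,0.244,0,0,0,0.5766],[-0.069,0.244,0,0,0,0.5766],[-0.069,0.244,0,0,0,0.5766],[-0.069,0.244,0,0,0,0.5766],[-0.069,0.244,0,0,0,0.5766]])

```text
clock: 33.42
position: [0.4977, 0.3976, 0.4001]
tool_rot: [-3.141, -0.001, 2.701]
ft_force: [0.0, 0.6, 0.6]
opening: -0.004
gripper_force: 0.0
```

Call:
send_rows(moves=[[0,0,0,0,0,0.5766],[0,0,0,0,0,0.5766],[0,0,0,0,0,0.5766],[0,0,0,0,0,0.5766],[0,0,0,0,0,0.5766]])

```text
clock: 33.83
position: [0.4988, 0.3954, 0.3999]
tool_rot: [-3.141, -0.001, -2.979]
ft_force: [0.4, -0.4, 0.3]
opening: 0.004
gripper_force: 0.0
```

```bash
python3 - <<'E'
from h import *
st=manip.get_state(); print(st['position'],st['tool_rot'],st['qpos'])
s=snap('scene','hatch1.png')
E
```

```text
[0.49883662 0.39544939 0.39989572] [-3.14051416e+00 -1.39964863e-03 -2.97916669e+00] [ 5.53676990e-01  3.64681507e-02  1.35393527e+00 -4.71035906e-04
  1.75289437e+00 -1.17963096e+00]
```

View pics/hatch1.png

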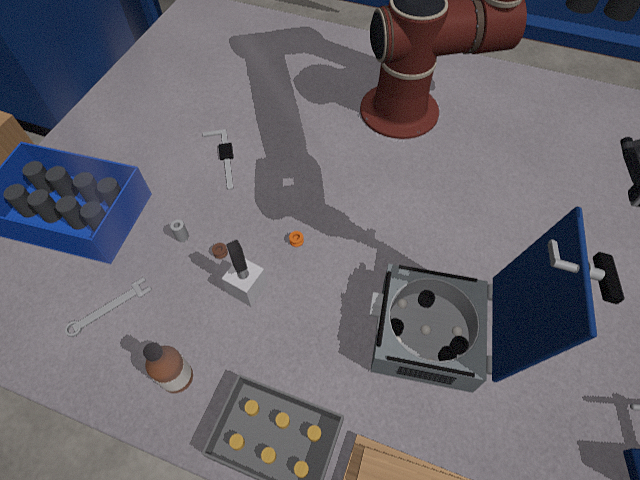

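Behind the hatch now, clear of bar and edge; compute the push arc.

Call:
send_rows(moves=[[0,0,-0.04,0,0,0],[0,0,-0.08,0,0,0],[0,0,-0.12,0,0,0],[0,0,-0.144,0,0,0],[0,0,-0.144,0,0,0]])

```text
clock: 34.3
position: [0.4967, 0.3944, 0.2795]
tool_rot: [-3.138, -0.009, -2.987]
ft_force: [-0.3, -0.9, -0.9]
opening: 0.001
gripper_force: 0.0
```

```bash
python3 - <<'E'
from h import *
st=manip.get_state(); print(st['position'],st['ft_force'])
H=np.array([.5834,.3168,.091]); ex=np.array([.988,.156,0]); ey=np.array([-.156,.988,0]); ez=np.array([0,0,1.])
def P(t,d=.2,off=.012,x=-.072):
    u=-np.cos(t)*ey+np.sin(t)*ez; n=np.cos(t)*ez+np.sin(t)*ey
    return H+x*ex+d*u+(.01+off*np.sin(t))*n
p=np.array([.4983,.3967,.2848])
ths=[1.79,1.76,1.73,1.69,1.64]+list(np.arange(1.57,.05,-.07))
for i in range(0,len(ths),5):
    print(np.round(ths[i],2),[((P(t)-p)/.8).round(3).tolist() for t in ths[i:i+5]]); p=p+.8*((P(ths[min(i+4,len(ths)-1)])-p)/.8).round(3); print(p.round(4))
E
```

```text
[0.49673002 0.39437565 0.27954522] [-0.30661987 -0.85521468 -0.88047847]
1.79 [[0.005, -0.034, -0.004], [0.006, -0.041, -0.002], [0.007, -0.048, 0.0], [0.009, -0.058, 0.003], [0.01, -0.07, 0.005]]
[0.5063 0.3407 0.2888]
1.57 [[0.003, -0.017, 0.003], [0.006, -0.034, 0.004], [0.009, -0.052, 0.004], [0.011, -0.069, 0.003], [0.014, -0.087, 0.0]]
[0.5175 0.2711 0.2888]
1.22 [[0.003, -0.017, -0.003], [0.006, -0.034, -0.008], [0.008, -0.051, -0.015], [0.011, -0.067, -0.022], [0.013, -0.083, -0.031]]
[0.5279 0.2047 0.264 ]
0.87 [[0.003, -0.015, -0.01], [0.005, -0.03, -0.021], [0.007, -0.043, -0.033], [0.009, -0.056, -0.046], [0.011, -0.068, -0.06]]
[0.5367 0.1503 0.216 ]
0.52 [[0.002, -0.01, -0.015], [0.003, -0.02, -0.03], [0.005, -0.029, -0.047], [0.006, -0.036, -0.064], [0.007, -0.042, -0.081]]
[0.5423 0.1167 0.1512]
0.17 [[0.0, -0.005, -0.018], [0.001, -0.008, -0.036]]
[0.5431 0.1103 0.1224]
```

Call:
send_rows(moves=[[0.003,-0.02,0,0,0,0],[0.006,-0.041,0,0,0,0],[0.007,-0.048,0,0,0,0],[0.009,-0.058,0.003,0,0,0],[0.01,-0.07,0.005,0,0,0]])

```text
clock: 34.72
position: [0.507, 0.3398, 0.2915]
tool_rot: [3.141, 0.002, -2.984]
ft_force: [-0.6, 1.8, 0.4]
opening: -0.004
gripper_force: 0.0
```

Call:
send_rows(moves=[[0.003,-0.017,0.003,0,0,0],[0.006,-0.034,0.004,0,0,0],[0.009,-0.052,0.004,0,0,0],[0.011,-0.069,0.003,0,0,0],[0.014,-0.087,0,0,0,0]])

```text
clock: 35.13
position: [0.5179, 0.2689, 0.2904]
tool_rot: [-3.142, 0.001, -2.983]
ft_force: [0.2, 1.7, 0.4]
opening: 0.001
gripper_force: 0.0
```

```bash
python3 - <<'E'
from h import *
st=manip.get_state(); print(st['position'],st['ft_force'])
s=snap('scene','hatch2.png')
E
```

```text
[0.51788298 0.26889689 0.29035918] [0.20743698 1.71911724 0.44662191]
```

View pics/hatch2.png

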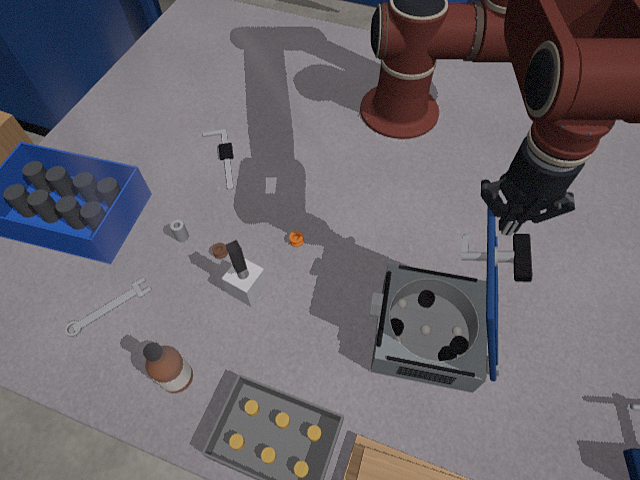

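The hatch follows; in this view it stands edge-on at (492,290), pushed by the fingertips. Continue the arc.

Call:
send_rows(moves=[[0.003,-0.017,-0.003,0,0,0],[0.006,-0.034,-0.008,0,0,0],[0.008,-0.051,-0.015,0,0,0],[0.011,-0.067,-0.022,0,0,0],[0.013,-0.083,-0.031,0,0,0]])

```text
clock: 35.6
position: [0.5282, 0.2026, 0.2646]
tool_rot: [-3.141, -0.0, -2.983]
ft_force: [0.6, -0.5, 0.6]
opening: 0.003
gripper_force: 0.2
```

Call:
send_rows(moves=[[0.003,-0.015,-0.01,0,0,0],[0.005,-0.03,-0.021,0,0,0],[0.007,-0.043,-0.033,0,0,0],[0.009,-0.056,-0.046,0,0,0],[0.011,-0.068,-0.06,0,0,0]])

```text
clock: 36.02
position: [0.5369, 0.1485, 0.2161]
tool_rot: [-3.141, -0.0, -2.983]
ft_force: [0.3, 0.1, 0.1]
opening: 0.001
gripper_force: 0.0
```

Call:
send_rows(moves=[[0.002,-0.01,-0.015,0,0,0],[0.003,-0.02,-0.03,0,0,0],[0.005,-0.029,-0.047,0,0,0],[0.006,-0.036,-0.064,0,0,0],[0.007,-0.042,-0.081,0,0,0]])

```text
clock: 36.43
position: [0.5423, 0.1155, 0.1509]
tool_rot: [3.142, -0.0, -2.983]
ft_force: [0.0, -1.0, 0.0]
opening: 0.003
gripper_force: 0.0
```

```bash
python3 - <<'E'
from h import *
st=manip.get_state(); print(st['position'],st['ft_force'])
s=manip.snapshot('scene'); Q=cloud(s); im=s['image'].astype(int)
m=(im[...,2]>im[...,0]+25)&(Q[...,0]>.45)&(Q[...,0]<.8)&(Q[...,1]>-.05)&(Q[...,1]<.4)&(Q[...,2]>.09)
q=Q[m]; c=q.mean(0); w=np.linalg.svd(q-c,full_matrices=False)[2][2]; w*=np.sign(w[2]); print(m.sum(),c,w,'theta',np.arctan2(np.hypot(*w[:2]),w[2]))
E
```

```text
[0.54230348 0.11549614 0.15090351] [ 0.01294492 -0.9906018   0.0162984 ]
13338 [0.61269839 0.19311246 0.10477704] [0.0011986  0.01388054 0.99990294] theta 0.013932643634937559
```

Call:
send_rows(moves=[[-0.02,-0.01,0.05,0,0,0],[-0.07,-0.02,0.08,0,0,0],[-0.12,-0.03,0.1,0,0,0],[-0.15,-0.04,0.124,0,0,0],[-0.15,-0.04,0.124,0,0,0]], claw=-0.3)

```text
clock: 36.9
position: [0.4212, 0.0837, 0.258]
tool_rot: [-3.14, 0.011, -2.983]
ft_force: [1.6, 0.3, 1.6]
opening: 0.653
gripper_force: 0.0
```

```bash
python3 - <<'E'
from h import *
st=manip.get_state(); print(st['position'],st['tool_rot'])
for c in ('scene','top'):
    s=manip.snapshot(c); Q=cloud(s); im=s['image'].astype(int)
    m=(im.max(2)<70)&(np.hypot(Q[...,0]-.621,Q[...,1]-.079)<.06)&(Q[...,2]>.12)&(Q[...,2]<.17)
    q=Q[m]; t=q[q[:,2]>np.percentile(q[:,2],90)-.006]; print(c,m.sum(),cv2.minAreaRect(t[:,:2].astype(np.float32)*1000),t[:,2].mean())
    m=(im[...,2]>im[...,0]+25)&(Q[...,0]>.45)&(Q[...,0]<.8)&(Q[...,1]>-.05)&(Q[...,1]<.4)&(Q[...,2]>.09)&(Q[...,2]<.2)
    q=Q[m]; cc=q.mean(0); w=np.linalg.svd(q-cc,full_matrices=False)[2][2]; w*=np.sign(w[2]); print(m.sum(),cc,w)
    if c=='scene': cv2.imwrite('pics/hatch3.png',cv2.resize(s['image'][220:400,300:540,::-1],None,fx=3,fy=3))
E
```

```text
[0.42118215 0.08372092 0.25804913] [-3.13981603  0.01063482 -2.98297842]
scene 381 ((621.7447509765625, 81.50535583496094), (75.17367553710938, 15.75155258178711), 1.659156322479248) 0.1510302759796662
13362 [0.61247062 0.19291217 0.10469584] [7.18431600e-05 1.28410472e-02 9.99917548e-01]
top 296 ((619.108154296875, 78.9126968383789), (72.32530975341797, 14.025404930114746), 0.019605057314038277) 0.1512677577918814
11337 [0.60163241 0.18751502 0.10507818] [-0.00398424  0.01804215  0.99982929]
```

View pics/hatch3.png

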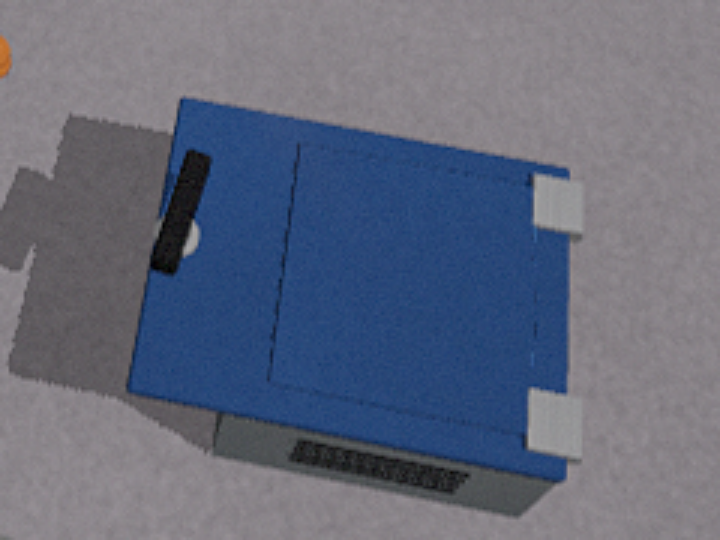

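The hatch lies flat on its gasket and the bar is at about 1° (crop (182,212)). Grip it across.

Call:
send_rows(moves=[[0.248,-0.006,0,0,0,-0.1375],[0.248,-0.006,0,0,0,-0.1375],[0.248,-0.006,0,0,0,-0.1375],[0.248,-0.006,0,0,0,-0.1375],[0.248,-0.006,0,0,0,-0.1375]])

```text
clock: 37.42
position: [0.6236, 0.0794, 0.2478]
tool_rot: [3.141, -0.004, -3.127]
ft_force: [-0.3, -0.2, 0.5]
opening: 0.652
gripper_force: 0.0
```

Call:
send_rows(moves=[[0,0,-0.04,0,0,0],[0,0,-0.08,0,0,0],[0,0,-0.12,0,0,0],[0,0,-0.145,0,0,0],[0,0,-0.16,0,0,0]])

```text
clock: 37.83
position: [0.6182, 0.0795, 0.1163]
tool_rot: [3.141, -0.01, -3.127]
ft_force: [-0.2, -0.2, -1.0]
opening: 0.651
gripper_force: 0.0
```

Call:
send_rows(moves=[[0,0,0,0,0,0],[0,0,0,0,0,0],[0,0,0,0,0,0],[0,0,0,0,0,0],[0,0,0,0,0,0]])

```text
clock: 38.25
position: [0.6221, 0.0793, 0.1259]
tool_rot: [-3.142, 0.004, -3.127]
ft_force: [-0.2, -1.0, 0.1]
opening: 0.649
gripper_force: 0.0
```

Call:
send_rows(moves=[[0,0,0,0,0,0],[0,0,0,0,0,0],[0,0,0,0,0,0],[0,0,0,0,0,0],[0,0,0,0,0,0]], claw=1)

```text
clock: 38.67
position: [0.621, 0.0803, 0.1237]
tool_rot: [3.14, 0.001, -3.127]
ft_force: [1.4, 4.4, -1.3]
opening: 0.176
gripper_force: 60.0
```

Call:
send_rows(moves=[[0,0,0,0,0,-0.08],[0,0,0,0,0,-0.17],[0,0,0,0,0,-0.26],[0,0,0,0,0,-0.35],[0,0,0,0,0,-0.44]])

```text
clock: 39.08
position: [0.621, 0.08, 0.1237]
tool_rot: [3.14, 0.0, 2.691]
ft_force: [2.0, 3.1, -0.1]
opening: 0.174
gripper_force: 60.0
```

Call:
send_rows(moves=[[0,0,-0.001,0,0,-0.09],[0,0,-0.002,0,0,-0.18],[0,0,-0.003,0,0,-0.27],[0,0,-0.005,0,0,-0.36],[0,0,-0.006,0,0,-0.44]])

```text
clock: 39.5
position: [0.6211, 0.0794, 0.1202]
tool_rot: [3.141, 0.0, 2.23]
ft_force: [-3.1, -0.3, 6.6]
opening: 0.169
gripper_force: 60.8
```

```bash
python3 - <<'E'
from h import *
st=manip.get_state(); print(st['position'],st['tool_rot'],st['ft_force'],st['wrist_torque'],st['qpos'])
E
```

```text
[0.62105828 0.07937576 0.12024324] [3.14115454e+00 4.45912179e-04 2.23048048e+00] [-3.13832016 -0.33865288  6.62775213] [0.08203262 0.47135188 0.06188045] [ 8.36946926e-03  1.45127948e-01  1.70504658e+00 -9.26403160e-05
  1.29079938e+00 -6.51289207e-01]
```

Call:
send_rows(moves=[[0,0,-0.001,0,0,-0.09],[0,0,-0.001,0,0,-0.17],[0,0,-0.001,0,0,-0.25],[0,0,-0.001,0,0,-0.3],[0,0,-0.001,0,0,-0.33]])

```text
clock: 39.92
position: [0.6209, 0.0792, 0.1197]
tool_rot: [3.141, 0.0, 1.887]
ft_force: [-4.7, -1.0, 6.5]
opening: 0.175
gripper_force: 61.1
```

Call:
send_rows(moves=[[0,0,0,0,0,-0.03],[0,0,0,0,0,-0.05],[0,0,0,0,0,-0.07],[0,0,0,0,0,-0.07]])

```text
clock: 40.25
position: [0.6209, 0.0791, 0.1198]
tool_rot: [-3.141, 0.002, 1.822]
ft_force: [-4.6, -1.0, 6.0]
opening: 0.176
gripper_force: 82.8
```

```bash
python3 - <<'E'
from h import *
st=manip.get_state(); print(st['position'],st['tool_rot'],st['ft_force'],st['wrist_torque'],st['qpos'])
E
```

```text
[0.62088478 0.07911058 0.1197747 ] [-3.14137227e+00  2.07587418e-03  1.82189630e+00] [-4.58546132 -0.98951107  6.03205627] [-0.02699257  0.49819341  2.09630611] [ 0.00883513  0.14550609  1.70546477 -0.00215221  1.29033836 -0.24166918]
```

The stop is reached (wrist torque 2.1 N m). Release, back off and check.

Call:
send_rows(moves=[[0,0,0,0,0,0.04],[0,0,0,0,0,0.04]])

```text
clock: 40.42
position: [0.6209, 0.0791, 0.1197]
tool_rot: [-3.142, 0.001, 1.863]
ft_force: [-3.8, -1.0, 5.9]
opening: 0.173
gripper_force: 65.4
```

Call:
send_rows(moves=[[0,0,0,0,0,0],[0,0,0,0,0,0],[0,0,0,0,0,0],[0,0,0,0,0,0]], claw=-0.3)

```text
clock: 40.75
position: [0.6206, 0.0792, 0.1177]
tool_rot: [-3.141, -0.0, 1.857]
ft_force: [0.6, -0.8, 0.5]
opening: 0.652
gripper_force: 0.0
```

Call:
send_rows(moves=[[0,0,0.04,0,0,0],[0,0,0.08,0,0,0],[0,0,0.12,0,0,0],[-0.04,0,0.15,0,0,0],[-0.09,0,0.15,0,0,0]])

```text
clock: 41.17
position: [0.5523, 0.079, 0.2449]
tool_rot: [3.131, 0.003, 1.857]
ft_force: [-0.6, 1.0, 1.4]
opening: 0.647
gripper_force: 0.0
```

Call:
send_rows(moves=[[-0.05,0,0,0,0,0],[-0.1,0,0,0,0,0],[-0.13,0,0,0,0,0],[-0.13,0,0,0,0,0],[-0.13,0,0,0,0,0]])

```text
clock: 41.58
position: [0.4443, 0.0793, 0.2382]
tool_rot: [3.14, 0.0, 1.858]
ft_force: [-0.8, 0.1, -0.3]
opening: 0.65
gripper_force: 0.0
```

```bash
python3 - <<'E'
from h import *
st=manip.get_state(); print(st['position'],st['ft_force'])
for c in ('scene','top'):
    s=manip.snapshot(c); Q=cloud(s); im=s['image'].astype(int)
    m=(im.max(2)<70)&(np.hypot(Q[...,0]-.621,Q[...,1]-.079)<.06)&(Q[...,2]>.12)&(Q[...,2]<.17)
    q=Q[m]; t=q[q[:,2]>np.percentile(q[:,2],90)-.006]; print(c,m.sum(),cv2.minAreaRect(t[:,:2].astype(np.float32)*1000),t[:,2].mean())
    m=(im[...,2]>im[...,0]+25)&(Q[...,0]>.45)&(Q[...,0]<.8)&(Q[...,1]>-.05)&(Q[...,1]<.4)&(Q[...,2]>.09)&(Q[...,2]<.2)
    q=Q[m]; cc=q.mean(0); w=np.linalg.svd(q-cc,full_matrices=False)[2][2]; w*=np.sign(w[2]); print(m.sum(),cc,w)
    if c=='scene': cv2.imwrite('pics/end.png',s['image'][:,:,::-1])
    find(s,c,['rod'])
E
```

```text
[0.44426527 0.07932352 0.23824234] [-0.77222492  0.09143392 -0.25711069]
scene 482 ((621.60302734375, 80.09629821777344), (17.878604888916016, 72.20067596435547), 19.320863723754883) 0.14651614794000406
13307 [0.61241134 0.1929429  0.10234371] [ 0.00294485 -0.00572764  0.99997926]
scene rod 0.77 [ 0.634 -0.147  0.147] [240. 255.]
top 330 ((619.8477783203125, 78.06272888183594), (15.950040817260742, 72.21280670166016), 19.701866149902344) 0.14689810478772392
10854 [0.60621855 0.18701008 0.1026685 ] [ 0.0024649  -0.00309972  0.99999216]
top rod 0.7 [ 0.63  -0.156  0.173] [391. 168.]
top rod 0.61 [0.623 0.073 0.149] [271. 175.]
```

View pics/end.png

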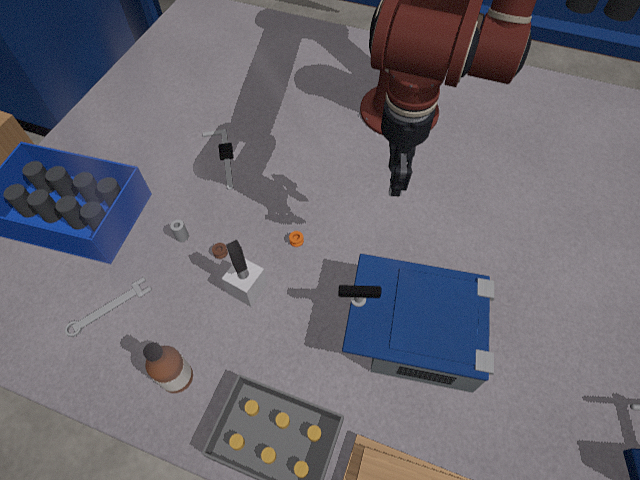

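The hatch is tight: the bar is at −70.5°, a latch of about 1.39 rad, and its top has dropped about 5 mm. The rod stands in its block, and the bush and caliper are in place.

```bash
python3 -c "
from workcell import manip
print(manip.job_done())"
```

```text
the job is handed in; nothing more can be done
None
```

I handed the job in after about 42 s of robot time: all four pulleys are in the pot and stirred about three times round, the rod is back in its block, and the hatch is shut with its T-handle at the stop; no verdict came back.

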